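# Load the transfer sled in two layers and hitch it to the tow pin

## Robot

A 6-joint arm with a two-finger parallel gripper is mounted at the origin on a cart in front of the work surface, level with it; the furniture and walls round the work are solid. World frame = base frame: x ahead of the robot, y to its left, z up, the work surface at z = 0. Lengths are in m, angles in rad, forces in N, time in s.
With the tool pointing down it reaches from about 0.35 to 0.85 m from the base axis. Payload 8.1 kg.
Tool frame: the origin (TCP) lies at the very end of the fingers, on their centre line; the grasp point (between the pads) lies 19 mm behind it (manip.hold_point_z is the distance from the TCP to the grasp point, in m); z points along the fingers, x is the direction in which the jaws open and shut, and the axes are right-handed (so a half turn about z gives the same grasp; the last joint's range is limited). The gripper opens to 93 mm and grips with 3 to 60 N. Pads are 15 mm wide; open, the fingers measure 128 mm over their backs; the gripper's body (75 mm by 188 mm) begins 65 mm behind the grasp point.
Start: joints at [-1.422, 0.13, 1.488, -0, 1.523, -0.085], TCP at [0.139, -0.584, 0.219] pointing down, gripper open.
Joint ranges: [-2.96, 2.96], [-0.89, 2.26], [0.02, 2.5], [-1.34, 4.48], [0, 2.73], [-2.66, 2.66]. Speed limits (rad/s): [2.39, 2.39, 2.79, 3.14, 3.14, 3.14].

## Interface

Orientations are given as a unit quaternion [x, y, z, w].
In Python, from station import manip gives the robot as it stands.
- The arm moves only by the tool step_arm, never from a script. Its argument "increments" is text: rows parted by semicolons, each of 5 numbers parted by spaces: the shift along the tool's x, y, z in cm, then the turn about the tool's z in rad, then the closure, from 0 (fully open) to 1 (shut). In form: x y z yaw gripper; .... A call has 1 to 10 rows; each row is the pose to reach, as a shift and turn from the pose measured when the call began, along the tool's axes at that moment; what a row does not reach only later rows make up. A row lasts 1/8 s, in which the tool goes at most 62.5 mm and 10.7 degrees, less where a joint would pass 70% of its speed; a pose out of reach is approached as far as the arm can. A call with a gripper value outside its range is refused whole. The fingers move at their own pace and stop on an object; the grip force is fixed at half the most. Time passes only in rows, so rows that repeat a pose let the fingers close. It gives the time, the measured TCP pose, the force and the opening at its end, in the units of the state.
- manip.get_obs(): the state, without advancing time (a new reading comes with each control period).
- manip.camera(name): name is "side" or "top" or "wrist"; returns a dict with "img" (420x560x3 uint8, red, green, blue), "depth" (420x560 float32, m along the optical axis (not along the pixel's ray), 0 where there is no reading), "fx", "fy", "cx", "cy" (pixels), "dist_coeffs" ([k1, k2, p1, p2, k3] as OpenCV has them; the pictures are not rectified), "position" and "attitude" of the camera in the world. Camera axes: x right, y up, looking along -z (the intrinsics and any distortion apply to the point x, -y, -z); pixel columns grow to the right and rows downward; lengths in m; the calibration is good to about 2 mm. A picture is of the moment at which its call begins.
- manip.job_done(): hands the job in, once; it reports no verdict.
Trained networks look in a picture, given as the dict that the camera call returned (one of the last four; its "shot" number tells which), for a name from the list of things; names that differ only in an ending like _2 or _b are one class to them, and where a whole thing is asked for, a point or a joint stands for the part that bears it (a point fixed in the world has none). Each returns a list of dicts, best first, with "confidence" (0 to 1); they miss things now and then, are a little off and sometimes report something else, mostly with a low value. They report only what shows in the picture. A call takes as long as a camera call. They do not tell look-alikes from the thing itself.
- manip.find_in(label, picture): "bbox" ([left, top, width, height] in pixels, round what is visible of it).
The state is a dict: "clock": time; "joint_pos": joint angles; "qd": joint speeds; "joint_torque": joint torques, N m; "tcp_pos": TCP position; "eef_rot": TCP orientation; "ft_force": force on the tool from outside, world axes, zero at the start; "wrist_torque": the same for the moment, N m; "opening": opening from 0.0 (shut) to 1.0 (fully open).
Only numpy, scipy, OpenCV 4.12 (cv2) and the standard library are available. Lean on these libraries where they do the work, as an engineer would, in place of code of your own. Each camera call takes 0.05 s, during which the arm holds its last target. There are 200 camera calls.

## Task

Load the sled that stands between the guide rails: set all the aluminium blocks flat on its deck, lay the blue rimmed separator sheet level on top of them and in line with the deck, then set all the brass blocks flat on the sheet inside its rim. Then push the loaded sled by its orange handle along the rails until the yellow hook has taken the tow pin and its red sprung latch has snapped shut behind it. Leave the tape measure and the small spanner where they are and do not tip the sled.

Things in the scene. Friction and masses are not known exactly. Their poses are not given: they have to be found in the camera images.
- sled: Loose sled, 0.35 kg, on the worktop between two guide rails 10 mm high (2 mm play each side). Origin: on its underside, below the deck's middle; own x points forward to the hook, y to its left. Dark chassis x -110..75, y +-32 mm
- deck (a point): Middle of the sled's plywood deck, on its top face, 22 mm above the worktop; axes as the sled's. Deck x +-72, y +-36 mm; a lip 6 mm high at each end (inner faces x +-67 mm), sides open: blocks laid with their 50 mm length across the sled are set down with the fingers at the open sides, three side by side at x -42, 0 and 42 mm
- throat (a point): Point in the yellow hook's throat, 92 mm ahead of the sled's origin, 10 mm above the worktop; axes as the sled's; the pin should end here. Flat hook at height 6..14 mm, mouth opening forward: back of the throat 8 mm behind this point, sides at y -10 and +18.5 mm, flared tips 46 mm ahead
- sled_handle (a point): Grip point of the sled's upright orange handle post, 22 mm along the sled, 24 mm across it, top 85 mm above the worktop; this point is 95 mm behind the sled's origin and 65 mm above the worktop; axes as the sled's
- tow_pin (a point): Fixed upright steel tow pin, 10 mm diameter with a 30 mm wide head (underside 24 mm up), in front of a grey unit; this point is on its axis 10 mm above the worktop. Own x is the direction in which the sled runs along the rails to the pin; the rails lie parallel to it on both sides, from 290 to 45 mm before it
- latch (a joint): Red latch bar across the hook's mouth, 22 mm long, 5 mm thick, hinged 28 mm ahead of and 16 mm left of the throat point, rad: 0 = shut (sprung rest), grows to 1.5 folded inward. The pin folds it (about 3 N) and is past its tip at 1 to 6 mm ahead of the throat point; it then springs shut. The pin meets the back of the throat 3 mm behind that point
- sheet_c (a point): Blue plastic separator sheet with an upturned rim all round, like a very shallow tray: 132 x 64 x 11 mm (own x, y, z), 0.09 kg, base 4 mm thick, inside 125 x 57 mm; it lies base down on the worktop. This point is its centre, 5.5 mm above its underside. Can be gripped across its 64 mm width with the fingertips
- tape_measure: Orange tape measure, a bystander, origin at its underside; must stay where it is
- spanner_2: Small spanner, 129 mm long, a bystander, origin at its underside; must stay where it is
- alu_1_c (a point): Aluminium (silver) block, 30 x 50 x 30 mm (own x, y, z), 0.1 kg, two dark screw-hole marks on top; this point is its centre, 15 mm from each long face; it may lie on any long face. There are two or three aluminium blocks in a run (an absent one reads None). Gripped over its 50 mm length (own y); above the sheet's rim its upper 23 mm stay free
- alu_2_c (a point): Aluminium (silver) block, 30 x 50 x 30 mm (own x, y, z), 0.1 kg, two dark screw-hole marks on top; this point is its centre, 15 mm from each long face; it may lie on any long face. There are two or three aluminium blocks in a run (an absent one reads None). Gripped over its 50 mm length (own y); above the sheet's rim its upper 23 mm stay free
- alu_3_c (a point): Aluminium (silver) block, 30 x 50 x 30 mm (own x, y, z), 0.1 kg, two dark screw-hole marks on top; this point is its centre, 15 mm from each long face; it may lie on any long face. There are two or three aluminium blocks in a run (an absent one reads None). Gripped over its 50 mm length (own y); above the sheet's rim its upper 23 mm stay free
- brass_1_c (a point): Brass (yellow metal) block, 30 x 50 x 30 mm (own x, y, z), 0.1 kg, two dark screw-hole marks on top; this point is its centre, 15 mm from each long face; it may lie on any long face. There are two or three brass blocks in a run (an absent one reads None). Gripped over its 50 mm length (own y); above the sheet's rim its upper 23 mm stay free
- brass_2_c (a point): Brass (yellow metal) block, 30 x 50 x 30 mm (own x, y, z), 0.1 kg, two dark screw-hole marks on top; this point is its centre, 15 mm from each long face; it may lie on any long face. There are two or three brass blocks in a run (an absent one reads None). Gripped over its 50 mm length (own y); above the sheet's rim its upper 23 mm stay free
- brass_3_c (a point): Brass (yellow metal) block, 30 x 50 x 30 mm (own x, y, z), 0.1 kg, two dark screw-hole marks on top; this point is its centre, 15 mm from each long face; it may lie on any long face. There are two or three brass blocks in a run (an absent one reads None). Gripped over its 50 mm length (own y); above the sheet's rim its upper 23 mm stay free
Mind the look-alikes: they are no part of the job. Leave any purple look-alike of the part that bears alu_3_c alone.

How it is judged:
By the outcome, as a careful person would: the job done as asked, in the order asked, and still so for the second after the job is handed in, with the robot touching nothing.
Of alu_1, alu_2, alu_3 only 2 to 3 are there at a start; the rules pass over those that are not, and their reading is None.
Of brass_1, brass_2, brass_3 only 2 to 3 are there at a start; the rules pass over those that are not, and their reading is None.
At some moment in a run one of brass_1, brass_2, brass_3 may be knocked a few centimetres aside while the robot is not near it.
Once in a run the grip may slacken for a moment while it holds something.
It also fails if it takes over 210 s, if anything falls off the work surface, if the arm or the gripper's body presses on something with over 40 N, if the wrist force passes 120 N, or if a joint passes its speed limit or range.

## Working session

There is one attempt and no reset: what is moved stays moved. The work goes in short steps, Python scripts to look and compute and a tool call to move; the robot and the scene stay as the last step left them, time stands still between calls to the robot, and variables do not carry over. Pictures are saved under pics/ and viewed, about 12 in all and at most 16, crops included, and the job is handed in when it is done.

Besides the shell and the picture viewer there is one more tool, called after "Call:" as name(argument=value, ...) on one line, values as JSON. step_arm: Moves the arm, as the interface text tells. Its arguments: {"type":"object","properties":{"increments":{"type":"string"}},"required":["increments"]}

```bash
mkdir -p pics; ls; cat > h.py <<'E'
import numpy as np, cv2, json
from station import manip
from scipy.spatial.transform import Rotation as R
def Rq(q):
    q=np.array(q); return q if q.shape==(3,3) else R.from_quat(q).as_matrix()
def save(p,f,crop=None,s=1):
    im=p["img"][:,:,::-1].copy()
    if crop: l,t,w,h=crop; im=im[t:t+h,l:l+w]
    if s!=1: im=cv2.resize(im,None,fx=s,fy=s,interpolation=cv2.INTER_CUBIC)
    cv2.imwrite("pics/"+f,im)
def K(p): return np.array([[p["fx"],0,p["cx"]],[0,p["fy"],p["cy"]],[0,0,1.]])
def rays(p,uv):
    n=cv2.undistortPoints(np.array(uv,float).reshape(-1,1,2),K(p),np.array(p["dist_coeffs"],float)).reshape(-1,2)
    return np.c_[n[:,0],-n[:,1],-np.ones(len(n))]@Rq(p["attitude"]).T
def onz(p,uv,z):
    d=rays(p,uv); o=np.array(p["position"]); return o+d*((z-o[2])/d[:,2])[:,None]
def cloud(p):
    h,w=p["depth"].shape; v,u=np.mgrid[:h,:w]
    d=rays(p,np.c_[u.ravel(),v.ravel()])
    P=np.array(p["position"])+d*p["depth"].reshape(-1,1)
    P[p["depth"].ravel()==0]=np.nan
    return P.reshape(h,w,3)
def rect(pts):
    (c,s,a)=cv2.minAreaRect((np.array(pts)[:,:2]*1000).astype(np.float32)); return np.round(c,1),np.round(s,1),round(a,1)
E
python3 - <<'E'
from h import *
print(manip.get_obs())
for n in("top","side","wrist"):
    p=manip.camera(n); save(p,n+"0.png"); print(n,p["position"],p["attitude"],p["fx"],p["dist_coeffs"],p["shot"])
    if n!="wrist":
        for l in("sled","sheet_c","alu_1_c","brass_1_c","tow_pin","sled_handle","tape_measure","spanner_2"):
            print(l,[(np.round(d["bbox"]).astype(int).tolist(),round(d["confidence"],2)) for d in manip.find_in(l,p)])
E
```

```text
pics
{'clock': 0.0, 'joint_pos': array([-1.42234701e+00,  1.31106557e-01,  1.48927857e+00, -5.95309956e-06,
        1.52298742e+00, -8.54159964e-02]), 'qd': array([ 1.98650332e-04, -7.81058202e-05, -5.51455986e-04,  9.83501725e-04,
       -5.85446308e-04,  1.04532366e-03]), 'joint_torque': array([ 1.40917015e-03, -5.59834850e+01, -4.91755807e+01,  7.68764759e-02,
        3.49477027e-02, -1.60077325e-04]), 'tcp_pos': array([ 0.13897035, -0.58310624,  0.21762045]), 'eef_rot': array([ 7.84773422e-01, -6.19782126e-01, -6.50839675e-04, -6.06977761e-04]), 'ft_force': array([ 0.43628045, -0.23923785, -0.13059697]), 'wrist_torque': array([-0.01372838, -0.00306336, -0.02192126]), 'opening': 0.9994268419644756}
top [ 0.24418472 -0.00886985  1.64759119] [ 0.0438468  -0.05196584 -0.70231381  0.70861296] 533.4645625486841 [-0.12150732  0.          0.          0.          0.        ] 1
sled [([374, 168, 18, 12], 0.39), ([354, 249, 39, 8], 0.37)]
sheet_c [([302, 159, 25, 44], 0.59)]
alu_1_c [([408, 190, 17, 10], 0.69)]
brass_1_c [([372, 184, 17, 13], 0.57), ([355, 249, 40, 7], 0.4)]
tow_pin [([359,
[... 183 characters left out ...]
 -0.09733695  0.8515018 ] 534.0497068364062 [-0.02099824  0.          0.          0.          0.        ] 2
sled [([257, 193, 25, 39], 0.65)]
sheet_c [([287, 242, 49, 16], 0.66)]
alu_1_c [([324, 305, 16, 24], 0.89), ([242, 283, 18, 32], 0.23)]
brass_1_c [([319, 276, 11, 24], 0.73)]
tow_pin [([249, 167, 35, 60], 0.58), ([346, 301, 20, 20], 0.55), ([323, 306, 18, 24], 0.21)]
sled_handle [([254, 196, 28, 35], 0.9), ([264, 299, 13, 38], 0.23)]
tape_measure [([264, 299, 16, 39], 0.78)]
spanner_2 [([241, 284, 19, 31], 0.7)]
wrist [ 0.20594631 -0.5683933   0.38443088] [-0.09841752  0.07785364 -0.61440996  0.77894364] 306.69187851572195 [-0.02943347  0.          0.          0.          0.        ] 3
```

```bash
python3 - <<'E'
import cv2
t=cv2.imread("pics/top0.png"); s=cv2.imread("pics/side0.png")
cv2.imwrite("pics/t1.png",cv2.resize(t[120:300,240:480],None,fx=3.3,fy=3.3,interpolation=cv2.INTER_CUBIC))
cv2.imwrite("pics/s1.png",cv2.resize(s[140:360,190:430],None,fx=2.7,fy=2.7,interpolation=cv2.INTER_CUBIC))
E
```

```text
(no output)
```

View pics/t1.png

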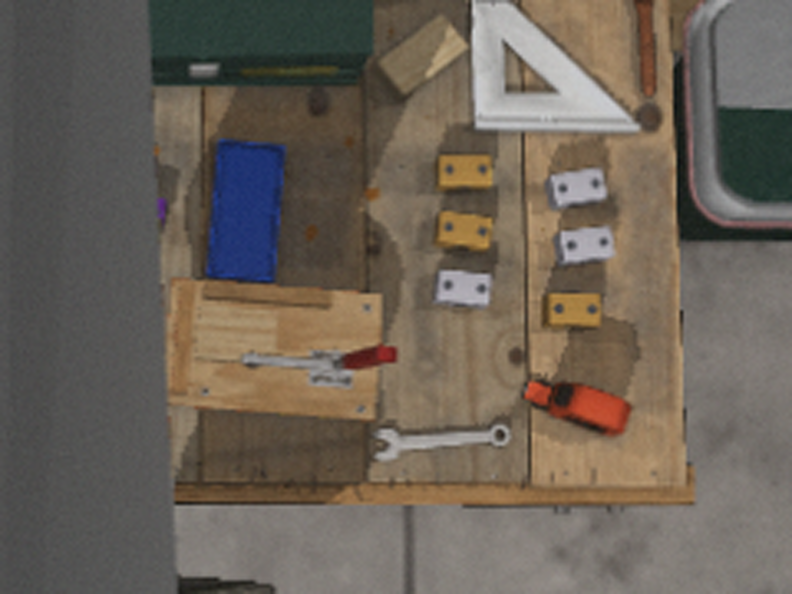

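View pics/s1.png

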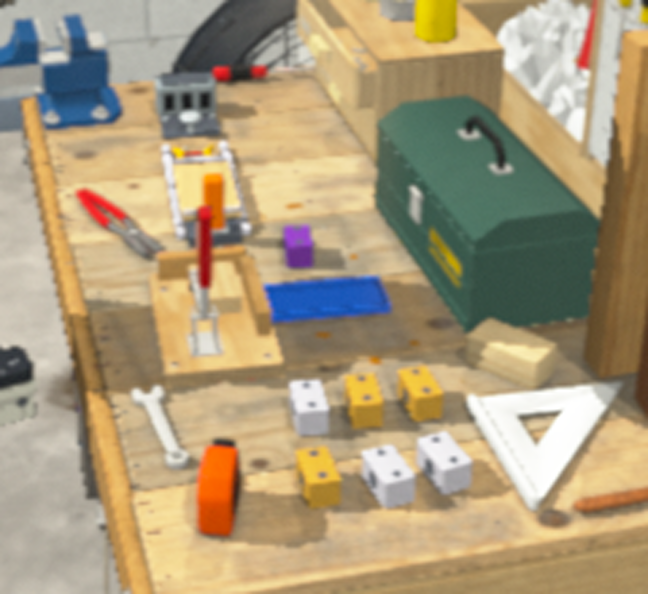

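The top view shows 3 brass and 3 aluminium blocks (tops around px 370–425, 167–215), with the sheet at about px 315,182. The sled is hidden in it. The side view shows the sled (px ~265,210) behind a toggle clamp board, with the purple look-alike at about px 300,231. Next I'll measure by colour, checked against the networks and known sizes.

```bash
cat >> h.py <<'E'
HSV={"alu":((100,0,150),(140,50,255)),"brass":((12,110,110),(32,255,255)),"blue":((105,150,60),(125,255,255)),"orange":((5,200,150),(14,255,255)),"purple":((130,100,60),(155,255,255))}
def blobs(p,col,amin=40):
    hsv=cv2.cvtColor(p["img"],cv2.COLOR_RGB2HSV); m=cv2.inRange(hsv,*HSV[col])
    m=cv2.morphologyEx(m,cv2.MORPH_CLOSE,np.ones((5,5),np.uint8))
    n,l,s,c=cv2.connectedComponentsWithStats(m)
    return [(l==i) for i in range(1,n) if s[i,4]>=amin]
def tops(p,C,m,tol=.006):
    P=C[m]; P=P[np.isfinite(P[:,2])]; 
    if len(P)<15: return None
    zt=np.percentile(P[:,2],90); Q=P[abs(P[:,2]-zt)<tol]
    return rect(Q),round(1000*np.median(Q[:,2]),1),len(Q)
E
python3 - <<'E'
from h import *
for n in("top","side","wrist"):
    p=manip.camera(n); C=cloud(p)
    if n=="wrist": save(p,"w0.png")
    for c in("alu","brass","blue","purple"):
        for m in blobs(p,c):
            v,u=np.where(m)
            if n=="side" and (u.mean()<190 or u.mean()>440 or v.mean()<140): continue
            print(n,c,int(u.mean()),int(v.mean()),tops(p,C,m))
E
```

```text
top alu 493 118 ((array([ 877.7, -838.1]), array([ 15.1, 295.3]), 0.9), np.float64(-339.9), 92)
top alu 419 148 ((array([ 655.7, -439.4]), array([69.8, 19.7]), 46.4), np.float64(9.2), 62)
top alu 391 153 ((array([ 633.9, -352.8]), array([74.2, 31.1]), 68.7), np.float64(15.2), 40)
top alu 414 176 ((array([ 564.2, -416.4]), array([24.4, 46.6]), 9.9), np.float64(30.6), 73)
top alu 417 193 ((array([ 508.8, -423. ]), array([25.9, 45.6]), 7.2), np.float64(31.1), 83)
top alu 380 206 ((array([ 466.2, -306.1]), array([44.1, 25.7]), 89.8), np.float64(31.1), 75)
top alu 328 323 ((array([ 103.8, -151.3]), array([84.9, 15.6]), 7.0), np.float64(1.0), 73)
top brass 331 20 ((array([ 905.5, -130.4]), array([20.1, 17.9]), 48.1), np.float64(374.5), 38)
top brass 348 20 ((array([ 906.1, -172. ]), array([17.6, 18.1]), 4.7), np.float64(374.5), 41)
top brass 402 22 ((array([ 905.8, -312.9]), array([17.4, 23.3]), 83.0), np.float64(375.0), 43)
top brass 288 24 ((array([906. , -16.4]), array([13.9, 13.6]), 61.2), np.float64(349.6), 26)
top brass 313 24 ((array([905.7, -84.3]), array([42.1, 17.6]), 89.9), np.f
[... 3062 characters left out ...]
), np.float64(-422.3), 52)
side blue 218 171 ((array([357.3, 445.3]), array([14.1, 41.6]), 68.8), np.float64(90.4), 25)
side blue 196 157 ((array([275.7, 468.9]), array([91.9, 19.6]), 88.1), np.float64(126.8), 46)
side blue 310 250 ((array([ 542.3, -106.7]), array([ 70.4, 128.5]), 86.6), np.float64(6.0), 409)
side purple 300 230 ((array([536.8,  -6.6]), array([47.9, 27.2]), 81.1), np.float64(30.2), 69)
wrist brass 149 35 ((array([ 281., -369.]), array([ 36., 341.]), 1.5), np.float64(-20.9), 4872)
wrist brass 474 323 ((array([ 171.2, -625.4]), array([3.8, 1.9]), 13.3), np.float64(319.0), 103)
wrist brass 244 356 ((array([-831.6, -632.3]), array([ 49.9, 171.2]), 89.8), np.float64(-800.4), 272)
```

View pics/wrist0.png

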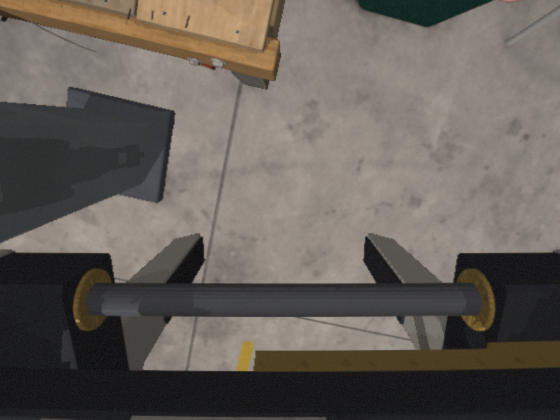

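```bash
cat >> h.py <<'E'
def go(*wp):
    """waypoints (x,y,z mm world, angle of tool x in world deg) -> tool increments from present pose"""
    o=manip.get_obs(); M=R.from_quat(o["eef_rot"]).as_matrix(); a0=np.degrees(np.arctan2(M[1,0],M[0,0]))
    print("at",np.round(o["tcp_pos"]*1000,1),"ang",round(a0,2),"tilt",np.round(M[:2,2]*1000,1),"open",round(float(o["opening"]),3),"F",np.round(o["ft_force"],1),"t",round(float(o["clock"]),2),"j6",round(float(o["joint_pos"][5]),2))
    for x,y,z,a in wp:
        d=M.T@(np.array([x,y,z])/1000-o["tcp_pos"])*100
        t=-(a-a0); t=(t+90)%180-90
        print("  ",np.round(d,2),"yaw",round(np.radians(t),3))
E
python3 -c "
from h import *
go((430,-365,250,-90))"
```

```text
at [ 139.1 -583.7  218.6] ang -76.6 tilt [0. 0.] open 1.001 F [-0.8 -0.3  0.9] t 1.1 j6 -0.09
   [-14.53 -33.37  -3.14] yaw 0.234
```

Call:
step_arm(increments="-14.5 -33.4 -3.1 0.234 0; -14.5 -33.4 -3.1 0.234 0; -14.5 -33.4 -3.1 0.234 0; -14.5 -33.4 -3.1 0.234 0; -14.5 -33.4 -3.1 0.234 0; -14.5 -33.4 -3.1 0.234 0; -14.5 -33.4 -3.1 0.234 0; -14.5 -33.4 -3.1 0.234 0; -14.5 -33.4 -3.1 0.234 0")

```text
clock: 2.22
tcp_pos: [0.4293, -0.3661, 0.2494]
eef_rot: [-0.706, 0.708, 0.0, -0.0]
ft_force: [-0.3, -0.6, -0.1]
opening: 1.004
```

```bash
python3 - <<'E'
from h import *
p=manip.camera("wrist"); save(p,"w1.png"); C=cloud(p)
print(p["position"])
for c in("alu","brass","blue"):
    for m in blobs(p,c,250):
        v,u=np.where(m); print(c,int(u.mean()),int(v.mean()),tops(p,C,m))
go()
E
```

```text
[ 0.49815632 -0.36694755  0.41515127]
brass 236 55 ((array([ 579.9, -311.9]), array([29.8, 49.6]), 1.5), np.float64(29.7), 1090)
brass 237 105 ((array([ 522.5, -310.7]), array([49.8, 30.2]), 82.6), np.float64(29.7), 1004)
brass 106 169 ((array([ 458.5, -124.1]), array([119.8,  15.3]), 85.7), np.float64(47.4), 1224)
brass 320 166 ((array([ 448.5, -413.4]), array([50. , 28.9]), 89.4), np.float64(29.7), 853)
brass 28 193 ((array([415.7, -46.3]), array([17.2, 98.2]), 86.3), np.float64(47.5), 872)
brass 91 226 ((array([364.9, -96.5]), array([102.8,  23.8]), 87.5), np.float64(17.4), 571)
brass 160 228 ((array([ 358.2, -193.1]), array([29.3, 77.6]), 21.5), np.float64(17.3), 695)
brass 269 274 ((array([ 279.2, -366. ]), array([ 24.4, 275.4]), 1.4), np.float64(-21.1), 736)
blue 79 89 ((array([ 542.2, -106.4]), array([ 65.9, 131.2]), 85.0), np.float64(5.3), 2952)
at [ 429.2 -366.2  249.5] ang -90.13 tilt [-0.4  0. ] open 1.001 F [0.1 0.6 0.1] t 2.27 j6 0.78
```

View pics/w1.png

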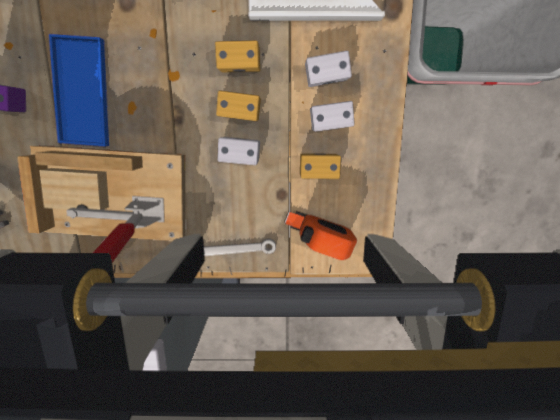

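```bash
cat >> h.py <<'E'
def flat(p,C,z0,z1,box,amin=150):
    """connected areas with height z0..z1 mm in world box (x0,x1,y0,y1 mm)"""
    X=C*1000; m=((X[...,2]>z0)&(X[...,2]<z1)&(X[...,0]>box[0])&(X[...,0]<box[1])&(X[...,1]>box[2])&(X[...,1]<box[3])).astype(np.uint8)
    n,l,s,c=cv2.connectedComponentsWithStats(m)
    for i in range(1,n):
        if s[i,4]>=amin:
            k=l==i; r=rect(C[k]); print("  ",[int(t) for t in c[i]],s[i,4],*r,"z",np.round(np.median(X[k][:,2]),1),"hue",np.median(p["img"][k],axis=0))
E
python3 - <<'E'
from h import *
p=manip.camera("wrist"); C=cloud(p)
flat(p,C,25,34,(400,620,-480,-260))
# 2D alternative rms height
go((464,-311,60,-92),(464,-311,6,-92))
E
```

```text
[236, 54] 1166 [ 579.9 -311.9] [30.  49.4] 1.8 z 29.8 hue [194. 148.  72.]
   [328, 67] 1156 [ 565.5 -420. ] [29.6 50.5] 10.2 z 29.6 hue [197. 191. 197.]
   [236, 105] 1084 [ 522.5 -310.5] [50.4 30.3] 82.6 z 29.7 hue [195. 148.  72.]
   [332, 115] 1056 [ 510.1 -426.4] [30.1 50.3] 7.7 z 29.7 hue [198. 191. 198.]
   [237, 151] 976 [ 467.6 -308.9] [50.2 30.2] 84.1 z 29.8 hue [193. 187. 193.]
   [320, 166] 903 [ 448.5 -413.1] [49.6 28.9] 89.3 z 29.7 hue [193. 147.  71.]
at [ 429.3 -366.1  249.5] ang -90.13 tilt [-0.3  0.1] open 0.999 F [-0.5  0.4 -0.1] t 2.33 j6 0.78
   [-5.52 -3.46 18.95] yaw 0.033
   [-5.52 -3.46 24.35] yaw 0.033
```

```bash
python3 -c "
from h import *
go((467.6,-308.9,60,84.1),(467.6,-308.9,5,84.1))"
```

```text
at [ 429.3 -366.1  249.5] ang -90.13 tilt [-0.3  0.1] open 0.999 F [-0.5  0.4 -0.1] t 2.33 j6 0.78
   [-5.73 -3.82 18.95] yaw 0.101
   [-5.73 -3.82 24.45] yaw 0.101
```

Call:
step_arm(increments="-5.73 -3.82 12 0.101 0; -5.73 -3.82 19 0.101 0; -5.73 -3.82 19 0.101 0; -5.73 -3.82 21.5 0.101 0; -5.73 -3.82 24.4 0.101 0; -5.73 -3.82 24.4 0.101 0; -5.73 -3.82 24.4 0.101 0; -5.73 -3.82 24.4 0.101 1; -5.73 -3.82 24.4 0.101 1; -5.73 -3.82 24.4 0.101 1")

```text
clock: 3.58
tcp_pos: [0.4678, -0.3091, 0.006]
eef_rot: [-0.67, 0.743, -0.0, -0.0]
ft_force: [-0.8, 0.3, 0.0]
opening: 0.724
```

```bash
python3 -c "
from h import *
go((460,-60,170,84.1),(440,40,230,0))"
```

```text
at [ 467.8 -309.1    6. ] ang -95.92 tilt [ 0.3 -0.4] open 0.724 F [-0.8  0.3  0. ] t 3.58 j6 1.0
   [-24.69   3.34 -16.41] yaw -0.0
   [-34.43   6.36 -22.42] yaw 1.468
```

```bash
sed -i 's/t=(t+90)%180-90/t=(t+180)%360-180/' h.py; python3 -c "
from h import *
p=manip.camera('side'); X=cloud(p)*1000
m=(X[...,0]>300)&(X[...,0]<520)&(X[...,1]>-220)&(X[...,1]<20)
print(np.nanmax(X[m][:,2]))
for z in (40,60,80,100,120,140):
  k=m&(X[...,2]>z)
  if k.sum(): print(z,k.sum(),X[k].min(0),X[k].max(0))
go((460,-200,230,-96),(450,60,230,0))"
```

```text
577.8990636075339
40 1992 [ 300.00363685 -219.95452182   40.04973741] [469.99469756 -32.41239253 577.89906361]
60 1629 [ 300.00363685 -219.95452182   60.03946594] [ 457.6509451  -106.97691832  577.89906361]
80 1591 [ 300.00363685 -219.95452182   81.37615408] [ 457.6509451  -115.28528731  577.89906361]
100 1576 [ 300.00363685 -219.95452182  100.03904804] [ 457.6509451  -115.28528731  577.89906361]
120 1545 [ 300.00363685 -219.95452182  120.14840791] [ 457.6509451  -115.28528731  577.89906361]
140 1510 [ 300.00363685 -219.95452182  140.33069183] [ 457.6509451  -115.28528731  577.89906361]
at [ 467.7 -309.1    5.9] ang -95.92 tilt [ 0.1 -0.3] open 0.682 F [-0.9  0.1  0. ] t 3.62 j6 1.0
   [-10.76   1.89 -22.42] yaw 0.001
   [-36.52   5.56 -22.43] yaw -1.674
```

Call:
step_arm(increments="0 0 0 0 1; 0 0 0 0 1; 0 0 -6 0 1; 0 0 -12 0 1; 0 0 -18 0 1; -3 0 -22.4 0 1; -9 1.9 -22.4 0 1; -14 2.5 -22.4 -0.2 1; -20 3.2 -22.4 -0.4 1; -25 4 -22.4 -0.6 1")

```text
clock: 4.88
tcp_pos: [0.4532, -0.0542, 0.2297]
eef_rot: [0.851, -0.525, 0.0, -0.0]
ft_force: [0.9, 0.0, -0.4]
opening: 0.534
```

```bash
python3 -c "
from h import *
go((450,60,230,0))"
```

```text
at [453.2 -54.2 229.7] ang -63.32 tilt [0.3 0. ] open 0.534 F [ 0.9  0.  -0.4] t 4.88 j6 0.87
   [-10.35  -4.84  -0.03] yaw -1.105
```

Call:
step_arm(increments="-10.3 -4.8 0 -0.2 1; -10.3 -4.8 0 -0.4 1; -10.3 -4.8 0 -0.6 1; -10.3 -4.8 0 -0.8 1; -10.3 -4.8 0 -1 1; -10.3 -4.8 0 -1.1 1; -10.3 -4.8 0 -1.1 1; -10.3 -4.8 0 -1.1 1")

```text
clock: 5.88
tcp_pos: [0.4498, 0.0594, 0.2296]
eef_rot: [1.0, -0.005, 0.0, -0.0]
ft_force: [-0.5, 0.4, -0.2]
opening: 0.538
```

```bash
python3 - <<'E'
from h import *
p=manip.camera("wrist"); save(p,"w2.png"); C=cloud(p); go()
flat(p,C,19,24,(340,620,40,330),300)
flat(p,C,25,31,(340,620,40,330),60)
flat(p,C,7,12,(340,620,40,450),200)
flat(p,C,78,90,(340,620,40,330),60)
E
```

```text
at [449.8  59.3 229.6] ang -0.48 tilt [0.2 0. ] open 0.535 F [-0.5 -0.1 -0.8] t 5.92 j6 0.03
   [293, 96] 7555 [461.9 156.6] [142.5  72.6] 84.4 z 21.8 hue [219. 187. 134.]
   [299, 34] 348 [468.7 225.9] [ 5.8 67.4] 84.0 z 27.5 hue [194.  186.  188.5]
   [287, 160] 219 [455.   87.1] [ 5.1 66.3] 84.6 z 27.7 hue [201. 193. 199.]
   [260, 82] 1148 [423.3 168.4] [197.2  10.3] 84.3 z 9.6 hue [189. 182. 188.]
   [328, 83] 1096 [501.7 164.7] [204.2  10.8] 84.4 z 9.7 hue [162. 156. 161.]
   [209, 153] 1201 [352.9 104.9] [ 27.3 142.4] 16.7 z 10.1 hue [112.  93.  90.]
   [285, 189] 447 [452.3  62.9] [21.8 24. ] 84.5 z 83.8 hue [236. 132.  38.]
```

View pics/w2.png

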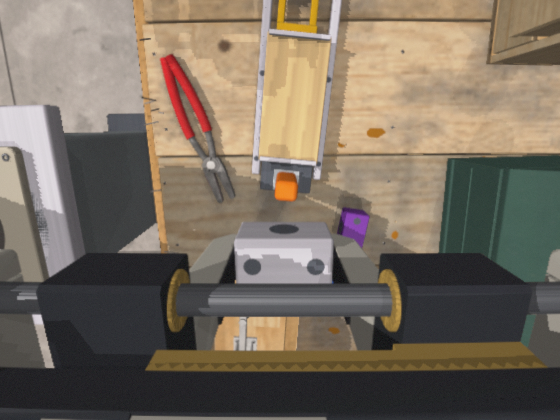

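```bash
python3 -c "
from h import *
go((466,198.4,60,-5.6),(466,198.4,28.5,-5.6))"
```

```text
at [449.8  59.3 229.6] ang -0.48 tilt [0.2 0. ] open 0.535 F [-0.5 -0.1 -0.8] t 5.92 j6 0.03
   [  1.5  -13.92  16.96] yaw 0.089
   [  1.5  -13.92  20.11] yaw 0.089
```

Call:
step_arm(increments="0.8 -6 4 0.089 1; 1.5 -12 9 0.089 1; 1.5 -13.92 14 0.089 1; 1.5 -13.92 17 0.089 1; 1.5 -13.92 17 0.089 1; 1.5 -13.92 17 0.089 1; 1.5 -13.92 18.5 0.089 1; 1.5 -13.92 19.6 0.089 1; 1.5 -13.92 20.1 0.089 1; 1.5 -13.92 20.1 0.089 1")

```text
clock: 7.18
tcp_pos: [0.4659, 0.1983, 0.0284]
eef_rot: [0.999, -0.049, -0.0, 0.0]
ft_force: [0.4, 0.2, -0.7]
opening: 0.539
```

```bash
python3 -c "
from h import *
go((466,198.4,28,-5.6),(466,198.4,230,-5.6),(510.1,-380,230,-82.3))"
```

```text
at [465.9 198.3  28.4] ang -5.59 tilt [-0.2 -0.1] open 0.539 F [ 0.4  0.2 -0.7] t 7.17 j6 0.4
   [ 0.01 -0.01  0.04] yaw 0.0
   [ 0.000e+00 -1.000e-02 -2.016e+01] yaw 0.0
   [ 10.03  57.13 -20.16] yaw 1.339
```

Call:
step_arm(increments="0 0 0.05 0 0.3; 0 0 0.05 0 0.2; 0 0 0.05 0 0.1; 0 0 -6 0 0; 0 0 -12 0 0; 0 0 -18 0 0; 1 6 -20 0.19 0; 2 12 -20 0.37 0; 3 18 -20 0.55 0; 4.2 24 -20 0.73 0")

```text
clock: 8.43
tcp_pos: [0.4843, -0.0465, 0.2289]
eef_rot: [0.914, -0.405, 0.001, -0.0]
ft_force: [1.6, -0.1, -0.5]
opening: 0.999
```

```bash
python3 -c "
from h import *
go((510.1,-426.4,230,-82.3),(510.1,-426.4,60,-82.3),(510.1,-426.4,5.5,-82.3))"
```

```text
at [484.3 -46.5 228.9] ang -47.74 tilt [ 1.  -0.2] open 0.999 F [ 1.6 -0.1 -0.5] t 8.43 j6 0.63
   [29.85 23.64 -0.1 ] yaw 0.603
   [29.84 23.65 16.9 ] yaw 0.603
   [29.83 23.66 22.35] yaw 0.603
```

Call:
step_arm(increments="29.8 23.65 0 0.15 0; 29.8 23.65 0 0.3 0; 29.8 23.65 0 0.45 0; 29.8 23.65 0 0.603 0; 29.8 23.65 5 0.603 0; 29.8 23.65 11 0.603 0; 29.8 23.65 16.9 0.603 0; 29.8 23.65 16.9 0.603 0; 29.8 23.65 16.9 0.603 0")

```text
clock: 9.55
tcp_pos: [0.5069, -0.4244, 0.0549]
eef_rot: [0.753, -0.658, -0.004, -0.0]
ft_force: [-0.6, 0.4, 0.0]
opening: 1.002
```

```bash
python3 -c "
from h import *
go((510.1,-426.4,5.5,-82.3),(510.1,-426.4,205.5,-82.3))"
```

```text
at [ 506.9 -424.4   54.9] ang -82.36 tilt [-5.2  5.7] open 1.002 F [-0.6  0.4  0. ] t 9.55 j6 0.66
   [ 0.27 -0.31  4.94] yaw -0.001
   [  0.15  -0.22 -15.06] yaw -0.001
```

Call:
step_arm(increments="0.27 -0.31 2 0 0; 0.27 -0.31 4.9 0 0; 0.27 -0.31 4.9 0 0; 0.27 -0.31 4.9 0 0; 0.27 -0.31 4.9 0 1; 0.27 -0.31 4.9 0 1; 0.27 -0.31 4.9 0 1; 0.27 -0.31 4.9 0 1; 0.27 -0.31 4.9 0 1; 0.27 -0.31 4.9 0 1")

```text
clock: 10.8
tcp_pos: [0.5101, -0.4264, 0.0059]
eef_rot: [0.753, -0.658, -0.004, -0.0]
ft_force: [-0.6, 0.3, 1.9]
opening: 0.532
```

```bash
python3 -c "
from h import *
go((505,-426,230,-82.3),(461.9,156.6,230,-5.6))"
```

```text
at [ 510.1 -426.4    5.9] ang -82.36 tilt [-5.3  5.8] open 0.532 F [-0.6  0.3  1.9] t 10.8 j6 0.66
   [ -0.25   0.6  -22.41] yaw -0.001
   [-58.56  -2.88 -22.05] yaw -1.34
```

Call:
step_arm(increments="0 0 -6 0 1; 0 0.3 -12 0 1; -1 0.6 -18 0 1; -5 0.4 -22.3 0 1; -11 0 -22.3 -0.15 1; -17 -0.4 -22.3 -0.3 1; -23 -0.8 -22.3 -0.45 1; -29 -1.2 -22.3 -0.6 1; -35 -1.5 -22.3 -0.75 1; -41 -1.9 -22.2 -0.9 1")

```text
clock: 12.05
tcp_pos: [0.475, -0.017, 0.2305]
eef_rot: [0.965, -0.263, -0.003, -0.002]
ft_force: [0.7, 0.2, -0.8]
opening: 0.532
```

```bash
python3 -c "
from h import *
go((461.9,156.6,230,-5.6),(461.9,156.6,60,-5.6))"
```

```text
at [475.  -17.  230.5] ang -30.53 tilt [-4.8  5.8] open 0.532 F [ 0.7  0.2 -0.8] t 12.05 j6 0.39
   [ -9.95 -14.28   0.16] yaw -0.435
   [ -9.83 -14.24  17.16] yaw -0.435
```

Call:
step_arm(increments="-4 -5 0 -0.15 1; -7 -10 2 -0.3 1; -9.8 -14.2 6 -0.435 1; -9.83 -14.24 12 -0.435 1; -9.83 -14.24 17.1 -0.435 1; -9.83 -14.24 17.1 -0.435 1; -9.83 -14.24 17.1 -0.435 1; -9.83 -14.24 17.1 -0.435 1")

```text
clock: 13.05
tcp_pos: [0.4644, 0.1569, 0.0637]
eef_rot: [0.999, -0.049, -0.0, -0.003]
ft_force: [1.7, -0.5, -1.1]
opening: 0.532
```

```bash
python3 -c "
from h import *
go((461.9,156.6,28.2,-5.6),(461.9,156.6,230,-5.6))
p=manip.camera('wrist');C=cloud(p)
flat(p,C,47,55,(340,620,40,330),60);flat(p,C,19,24,(340,620,40,330),200)"
```

```text
at [464.4 156.9  63.7] ang -5.63 tilt [0.2 6.9] open 0.532 F [ 1.7 -0.5 -1.1] t 13.05 j6 0.31
   [-0.24  0.08  3.55] yaw -0.001
   [ -0.25  -0.06 -16.63] yaw -0.001
   [279, 173] 4208 [466.  197.9] [29.5 50. ] 84.3 z 51.6 hue [174. 168. 174.]
   [279, 177] 5285 [464.9 189.5] [75.6 72.8] 85.0 z 21.7 hue [176. 148. 106.]
```

Call:
step_arm(increments="-0.24 0.08 2 0 1; -0.24 0.08 3 0 1; -0.24 0.08 3.5 0 1; -0.24 0.08 3.5 0 1; -0.24 0.08 3.5 0 0.3; -0.24 0.08 3.5 0 0.2; -0.24 0.08 3.5 0 0.1; -0.24 0.08 -3 0 0; -0.24 0 -9 0 0; -0.24 0 -15 0 0")

```text
clock: 14.35
tcp_pos: [0.4616, 0.1561, 0.2157]
eef_rot: [0.999, -0.049, 0.0, -0.004]
ft_force: [1.6, -0.3, 0.4]
opening: 1.0
```

```bash
python3 -c "
from h import *
go((480,0,230,-40),(565.5,-420,230,-79.8),(565.5,-420,60,-79.8))"
```

```text
at [461.6 156.1 215.7] ang -5.63 tilt [0.4 7. ] open 1.0 F [ 1.6 -0.3  0.4] t 14.35 j6 0.31
   [ 3.37 15.34 -1.54] yaw 0.6
   [15.99 56.3  -1.83] yaw 1.295
   [16.   56.42 15.17] yaw 1.295
```

Call:
step_arm(increments="1 6 -1.8 0.18 0; 3 12 -1.8 0.36 0; 5 18 -1.8 0.54 0; 7 24 -1.8 0.72 0; 9 30 -1.8 0.9 0; 10.5 36 -1.8 1.08 0; 12 42 -1.8 1.25 0; 14 48 0 1.295 0; 16 54 4 1.295 0; 16 56.4 9 1.295 0")

```text
clock: 15.6
tcp_pos: [0.5667, -0.4192, 0.1301]
eef_rot: [0.767, -0.642, 0.0, -0.003]
ft_force: [0.5, -0.0, -0.1]
opening: 0.997
```

```bash
python3 -c "
from h import *
go((565.5,-420,30,-79.8),(565.5,-420,6,-79.8))"
```

```text
at [ 566.7 -419.2  130.1] ang -79.9 tilt [4.2 3.6] open 0.997 F [ 0.5 -0.  -0.1] t 15.6 j6 0.68
   [ 0.09  0.18 10.01] yaw -0.002
   [ 0.09  0.19 12.41] yaw -0.002
```

Call:
step_arm(increments="0.09 0.18 5 0 0; 0.09 0.18 10 0 0; 0.09 0.18 12.4 0 0; 0.09 0.18 12.4 0 0; 0.09 0.18 12.4 0 0; 0.09 0.18 12.4 0 1; 0.09 0.18 12.4 0 1; 0.09 0.18 12.4 0 1; 0.09 0.18 12.4 0 1; 0.09 0.18 12.4 0 1")

```text
clock: 16.85
tcp_pos: [0.5656, -0.4199, 0.0061]
eef_rot: [0.767, -0.642, 0.0, -0.003]
ft_force: [-1.1, -0.3, 1.9]
opening: 0.534
```

```bash
python3 -c "
from h import *
go((540,-400,230,-79.8),(457.8,114.8,230,-5.6))"
```

```text
at [ 565.6 -419.9    6.1] ang -79.9 tilt [4.1 3.7] open 0.534 F [-1.1 -0.3  1.9] t 16.85 j6 0.68
   [ -2.47   2.06 -22.39] yaw -0.002
   [-54.59   1.13 -22.24] yaw -1.297
```

Call:
step_arm(increments="0 0 -6 0 1; 0 0.3 -12 0 1; -1 1 -18 0 1; -5 2 -22.3 0 1; -11 2 -22.3 -0.15 1; -17 2 -22.3 -0.3 1; -23 2 -22.3 -0.45 1; -29 1.8 -22.3 -0.6 1; -35 1.6 -22.3 -0.75 1; -41 1.4 -22.3 -0.9 1")

```text
clock: 18.1
tcp_pos: [0.4782, -0.0177, 0.2302]
eef_rot: [0.97, -0.242, 0.002, -0.002]
ft_force: [0.9, 0.4, -0.2]
opening: 0.533
```

```bash
python3 -c "
from h import *
go((457.8,114.8,230,-5.6),(457.8,114.8,60,-5.6))"
```

```text
at [478.2 -17.7 230.2] ang -28.06 tilt [4.5 3.8] open 0.533 F [ 0.9  0.4 -0.2] t 18.1 j6 0.34
   [ -8.04 -10.73   0.06] yaw -0.392
   [ -8.07 -10.64  17.06] yaw -0.392
```

Call:
step_arm(increments="-3 -4 0 -0.15 1; -6 -8 0 -0.3 1; -8 -10.7 0 -0.392 1; -8.04 -10.7 6 -0.392 1; -8.06 -10.65 12 -0.392 1; -8.07 -10.64 17 -0.392 1; -8.07 -10.64 17 -0.392 1; -8.07 -10.64 17 -0.392 1; -8.07 -10.64 17 -0.392 1")

```text
clock: 19.23
tcp_pos: [0.4602, 0.115, 0.0636]
eef_rot: [0.999, -0.049, 0.005, -0.002]
ft_force: [0.3, 0.0, -1.3]
opening: 0.535
```

```bash
python3 -c "
from h import *
go((457.8,114.8,28.2,-5.6),(457.8,114.8,230,-5.6))
p=manip.camera('wrist');C=cloud(p)
flat(p,C,47,55,(340,620,40,330),60)"
```

```text
at [460.2 115.   63.6] ang -5.61 tilt [9.4 4.4] open 0.535 F [ 0.3  0.  -1.3] t 19.23 j6 0.23
   [-0.27  0.07  3.54] yaw -0.0
   [ -0.09  -0.04 -16.64] yaw -0.0
   [278, 98] 5084 [465.9 197.7] [30.  50.2] 84.6 z 51.7 hue [176. 171. 176.]
   [279, 172] 4172 [462.  156.5] [29.  50.2] 84.3 z 51.6 hue [175. 169. 175.]
```

Call:
step_arm(increments="-0.27 0.07 2 0 1; -0.27 0.07 3 0 1; -0.27 0.07 3.5 0 1; -0.27 0.07 3.5 0 1; -0.27 0.07 3.5 0 0.3; -0.27 0.07 3.5 0 0.2; -0.27 0.07 3.5 0 0.1; -0.2 0 -3 0 0; -0.1 0 -9 0 0; -0.1 0 -15 0 0")

```text
clock: 20.52
tcp_pos: [0.4575, 0.1144, 0.2156]
eef_rot: [0.999, -0.049, 0.005, -0.002]
ft_force: [1.0, 0.5, 0.1]
opening: 0.994
```

```bash
python3 -c "
from h import *
go((500,0,200,-50),(500,-106,200,-95))"
```

```text
at [457.5 114.4 215.6] ang -5.61 tilt [9.7 4.5] open 0.994 F [1.  0.5 0.1] t 20.52 j6 0.23
   [ 5.33 10.98  1.55] yaw 0.775
   [ 6.37 21.53  1.5 ] yaw 1.56
```

```bash
python3 -c "
from h import *
go((542.2,-106.4,100,-95),(542.2,-106.4,40,-95))"
```

```text
at [457.5 114.4 215.6] ang -5.61 tilt [9.7 4.5] open 0.994 F [1.  0.5 0.1] t 20.52 j6 0.23
   [10.48 21.21 11.54] yaw 1.56
   [10.43 21.24 17.54] yaw 1.56
```

Call:
step_arm(increments="2 5.5 1.5 0.18 0; 4 10.5 1.5 0.36 0; 5.5 15 1.5 0.54 0.1; 8 19 1.5 0.72 0.2; 10.6 21.5 1.5 0.9 0.2; 10.6 21.5 1.5 1.08 0.2; 10.6 21.5 1.5 1.26 0.2; 10.6 21.5 1.5 1.44 0.2; 10.6 21.5 1.5 1.56 0.2; 10.6 21.5 1.5 1.56 0.2")

```text
clock: 21.78
tcp_pos: [0.5421, -0.1099, 0.2003]
eef_rot: [-0.676, 0.737, -0.002, 0.005]
ft_force: [-0.5, -0.3, 1.0]
opening: 0.799
```

```bash
python3 -c "
from h import *
go((542.2,-106.4,60,-95),(542.2,-106.4,2,-95))
p=manip.camera('wrist'); save(p,'w3.png'); C=cloud(p)
for m in blobs(p,'blue',250): print(tops(p,C,m,.02))
flat(p,C,25,34,(300,640,-60,60))
p=manip.camera('top');C=cloud(p)
for m in blobs(p,'brass',40):
  r=tops(p,C,m)
  if r and 430<r[0][0][0]<620: print(r)
"
```

```text
at [ 542.1 -109.9  200.3] ang -94.95 tilt [9.6 4.5] open 0.799 F [-0.5 -0.3  1. ] t 21.77 j6 1.36
   [-0.27  0.14 14.04] yaw 0.001
   [-0.24  0.2  19.84] yaw 0.001
((array([ 542.8, -105.9]), array([ 63.5, 130. ]), 85.2), np.float64(3.8), 5811)
   [191, 201] 1087 [538.1  -3.8] [49.9 29.6] 81.5 z 29.6 hue [105.  54. 133.]
((array([ 579.1, -309.3]), array([26.8, 48.9]), 1.4), np.float64(30.9), 95)
((array([ 522.6, -307.2]), array([49.5, 29.8]), 82.9), np.float64(30.7), 99)
((array([455.4, -99.8]), array([118.2,  23.9]), 86.0), np.float64(47.6), 145)
((array([ 447.3, -409.9]), array([28. , 47.6]), 0.7), np.float64(31.2), 83)
```

Call:
step_arm(increments="-0.27 0.14 6 0 0.2; -0.27 0.16 12 0 0.2; -0.25 0.18 17 0 0.2; -0.24 0.2 19.2 0 0.2; -0.24 0.2 19.9 0 0.2; -0.24 0.2 19.9 0 0.2; -0.24 0.2 19.9 0 0.2; -0.24 0.2 19.9 0 1; -0.24 0.2 19.9 0 1; -0.24 0.2 19.9 0 1")

```text
clock: 23.12
tcp_pos: [0.5427, -0.1065, 0.002]
eef_rot: [-0.677, 0.736, -0.002, 0.005]
ft_force: [-0.3, 0.0, 4.8]
opening: 0.68
```

Call:
step_arm(increments="0 0 0 0 1; 0 0 0 0 1; 0 0 -3 0 1; 0 0 -8 0 1; 0 0 -12 0 1; 0 0 -12 0 1")

```text
clock: 23.88
tcp_pos: [0.544, -0.1078, 0.126]
eef_rot: [-0.677, 0.736, -0.005, 0.007]
ft_force: [1.1, -0.7, -1.0]
opening: 0.686
```

```bash
python3 -c "
from h import *
go((542,-106,180,-95),(461.9,156.6,180,-5.6))
p=manip.camera('wrist'); save(p,'w4.png'); C=cloud(p)
for m in blobs(p,'blue',250): print(tops(p,C,m,.02))
"
```

```text
at [ 544.  -107.8  126. ] ang -94.81 tilt [17.3  2.2] open 0.686 F [ 1.1 -0.7 -1. ] t 23.88 j6 1.36
   [-0.19  0.13 -5.4 ] yaw 0.003
   [-25.68  10.31  -5.49] yaw -1.557
((array([ 565.9, -110.6]), array([64.4, 86. ]), 85.3), np.float64(128.0), 17606)
((array([ 492.3, -104.3]), array([62.9, 25.1]), 85.5), np.float64(127.6), 3460)
```

View pics/w4.png

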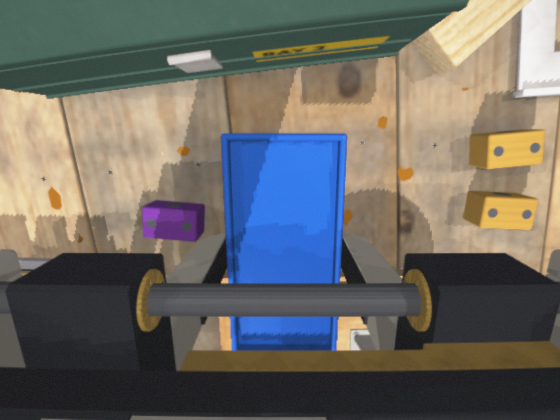

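Call:
step_arm(increments="-4 1.5 -5.4 -0.1 1; -8 3 -5.4 -0.25 1; -12 5 -5.4 -0.43 1; -16 6.5 -5.4 -0.6 1; -20 8 -5.4 -0.78 1; -23 9.3 -5.4 -0.95 1; -25.7 10.3 -5.4 -1.13 1; -25.7 10.3 -5.4 -1.3 1; -25.7 10.3 -5.4 -1.48 1; -25.7 10.3 -5.4 -1.557 1")

```text
clock: 25.18
tcp_pos: [0.4593, 0.157, 0.1745]
eef_rot: [0.999, -0.047, 0.005, -0.001]
ft_force: [0.4, -0.6, -1.8]
opening: 0.684
```

Call:
step_arm(increments="0 0 0 0 1; 0 0 0 0 1; 0 0 0 0 1")

```text
clock: 25.55
tcp_pos: [0.459, 0.1569, 0.1739]
eef_rot: [0.999, -0.047, 0.004, -0.001]
ft_force: [0.7, 0.6, -0.1]
opening: 0.684
```

```bash
python3 -c "
from h import *
go((461.9,156.6,80,-5.6))
p=manip.camera('wrist'); C=cloud(p)*1000
k=np.zeros(C.shape[:2],bool)
for m in blobs(p,'blue',250): print(tops(p,C/1000,m,.02)); k|=m
P=C[k]; P=P[np.isfinite(P).all(1)]; A=np.c_[P[:,:2],np.ones(len(P))]
for i in range(3):
  s=np.linalg.lstsq(A,P[:,2],rcond=None)[0]; r=P[:,2]-A@s; g=abs(r)<3; A,P=A[g],P[g]
print('slopes',s[:2],len(P)); print(rect(P))
p=manip.camera('side'); save(p,'s2.png',(190,140,240,220),2.5)
"
```

```text
at [459.  156.9 173.9] ang -5.42 tilt [8.7 2.1] open 0.684 F [ 0.7  0.6 -0.1] t 25.55 j6 0.32
   [0.21 0.03 9.4 ] yaw 0.003
((array([460.9, 178.2]), array([86.1, 64.5]), 84.6), np.float64(175.6), 17571)
((array([454. , 104.8]), array([25.6, 63.3]), 84.6), np.float64(176.3), 3478)
slopes [ 0.01291    -0.00877584] 17234
(array([458793.2, 154690.8]), array([125927.9,  57699.9]), 84.7)
```

```bash
python3 -c "
from h import *
go((462.0,157.6,75,-5.6),(462.0,157.6,54.2,-5.6))
"
```

```text
at [459.2 157.  174.4] ang -5.39 tilt [9.4 2.3] open 0.684 F [ 0.7  0.4 -0.8] t 25.65 j6 0.32
   [ 0.18 -0.06  9.94] yaw 0.004
   [ 0.16 -0.05 12.02] yaw 0.004
```

Call:
step_arm(increments="0.18 -0.06 5 0 1; 0.18 -0.06 9 0.004 1; 0.18 -0.06 10 0.004 1; 0.18 -0.06 10 0.004 1; 0.18 -0.06 10.5 0.004 1; 0.18 -0.06 11 0.004 1; 0.18 -0.06 11 0.004 1; 0.18 -0.06 11 0.004 1")

```text
clock: 26.65
tcp_pos: [0.4623, 0.1577, 0.0647]
eef_rot: [0.999, -0.049, 0.005, -0.001]
ft_force: [1.1, 0.6, -0.8]
opening: 0.684
```

```bash
python3 -c "
from h import *
go((462.0,157.5,54.2,-5.6))
"
```

```text
at [462.3 157.7  64.7] ang -5.62 tilt [9.9 2.4] open 0.684 F [ 1.1  0.6 -0.8] t 26.65 j6 0.32
   [-0.04  0.03  1.05] yaw -0.0
```

Call:
step_arm(increments="-0.04 0.03 0.5 0 1; -0.04 0.03 0.8 0 1; -0.04 0.03 1.05 0 1; -0.04 0.03 1.05 0 1; -0.04 0.03 1.05 0 1; -0.04 0.03 1.05 0 1")

```text
clock: 27.4
tcp_pos: [0.4619, 0.1574, 0.0543]
eef_rot: [0.999, -0.049, 0.005, -0.001]
ft_force: [-2.8, -1.0, 3.1]
opening: 0.682
```

Call:
step_arm(increments="0 0 0 0 0.28; 0 0 0 0 0.22; 0 0 0 0 0.15; 0 0 0 0 0.1; 0 0 -3 0 0; 0 0 -9 0 0; 0 0 -15 0 0; 0 2 -17 0 0; 0 2 -17 0 0; 0 2 -17 0 0")

```text
clock: 28.65
tcp_pos: [0.4578, 0.1373, 0.2227]
eef_rot: [0.999, -0.049, 0.004, -0.001]
ft_force: [-0.1, 0.2, 0.1]
opening: 0.999
```

```bash
python3 -c "
from h import *
go()
p=manip.camera('wrist'); save(p,'w5.png'); C=cloud(p)*1000
k=np.zeros(C.shape[:2],bool)
for m in blobs(p,'blue',250): print(tops(p,C/1000,m,.02)); k|=m
P=C[k]; P=P[np.isfinite(P).all(1)&(P[:,2]>40)&(P[:,2]<80)]; print(rect(P/1000)); A=np.c_[P[:,:2],np.ones(len(P))]
for i in range(3):
  s=np.linalg.lstsq(A,P[:,2],rcond=None)[0]; r=P[:,2]-A@s; g=abs(r)<3; A,P=A[g],P[g]
print('slopes',s[:2],len(P),np.median(P[:,2])); print(rect(P/1000))
flat(p,C/1000,19,24,(340,620,40,330),60); flat(p,C/1000,24,31,(340,620,40,330),60)
flat(p,C/1000,78,90,(340,620,40,330),60)
"
```

```text
at [457.8 137.3 222.7] ang -5.65 tilt [7.9 2.3] open 0.999 F [-0.1  0.2  0.1] t 28.65 j6 0.28
((array([462., 156.]), array([129.8,  63.5]), 84.5), np.float64(55.9), 7104)
(array([462., 156.]), array([129.8,  63.5]), 84.5)
slopes [0.00076701 0.00318748] 5958 55.69204773871536
(array([461.9, 156. ]), array([124.6,  57.3]), 84.5)
   [283, 107] 243 [468.7 226. ] [ 3.5 67.9] 84.5 z 27.6 hue [183. 176. 182.]
   [284, 261] 409 [452.9  63.6] [21.2 23. ] 84.1 z 83.7 hue [226. 119.  34.]
```

View pics/w5.png

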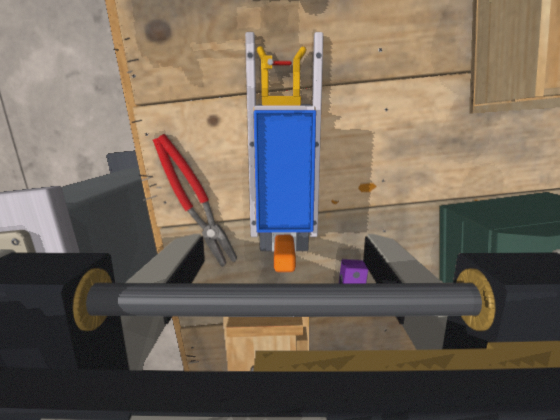

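```bash
python3 -c "
from h import *
go((480,-120,225,-60),(450,-340,225,-90))
"
```

```text
at [457.5 137.4 222.3] ang -5.63 tilt [6.8 2.1] open 1.002 F [-0.4  0.4 -1.1] t 28.7 j6 0.28
   [ 4.77 25.39 -0.31] yaw 0.949
   [ 3.94 47.58 -0.37] yaw 1.473
```

Call:
step_arm(increments="1 6 -0.3 0.18 0; 2 12 -0.3 0.36 0; 3 18 -0.3 0.54 0; 4.5 24 -0.3 0.72 0; 4.5 30 -0.3 0.9 0; 4.3 36 -0.3 1.08 0; 4 42 -0.3 1.26 0; 3.94 47.6 -0.3 1.44 0; 3.94 47.6 -0.3 1.473 0; 3.94 47.6 -0.3 1.473 0")

```text
clock: 29.95
tcp_pos: [0.4497, -0.3392, 0.2224]
eef_rot: [0.707, -0.707, 0.0, -0.003]
ft_force: [0.2, -0.2, 0.0]
opening: 1.003
```

```bash
python3 -c "
from h import *
p=manip.camera('wrist'); C=cloud(p)
flat(p,C,25,34,(400,640,-520,-220))
go((522.5,-310.6,60,-97.4),(522.5,-310.6,10,-97.4))
"
```

```text
[259, 69] 1317 [ 579.3 -311.8] [50.4 29.3] 89.9 z 29.7 hue [197. 150.  73.]
   [258, 123] 1192 [ 522.3 -310.7] [50.  30.2] 82.7 z 29.8 hue [195. 149.  72.]
   [345, 187] 1005 [ 449.  -413.2] [29.6 50. ] 0.6 z 29.6 hue [192. 147.  71.]
at [ 450.  -338.8  222.9] ang -89.89 tilt [5.4 4.1] open 0.998 F [0.8 0.2 0.5] t 30.0 j6 0.83
   [-2.74 -7.17 16.34] yaw 0.131
   [-2.72 -7.14 21.34] yaw 0.131
```

Call:
step_arm(increments="-2.7 -7.1 5 0.131 0; -2.7 -7.15 10 0.131 0; -2.74 -7.15 15 0.131 0; -2.74 -7.15 19 0.131 0; -2.72 -7.14 21.3 0.131 0; -2.72 -7.14 21.3 0.131 0; -2.72 -7.14 21.3 0.131 0; -2.72 -7.14 21.3 0.131 1; -2.72 -7.14 21.3 0.131 1; -2.72 -7.14 21.3 0.131 1")

```text
clock: 31.25
tcp_pos: [0.5228, -0.3109, 0.0111]
eef_rot: [-0.66, 0.751, -0.001, 0.003]
ft_force: [0.0, 0.4, 0.3]
opening: 0.728
```

Call:
step_arm(increments="0 0 0 0 1; 0 0 0 0 1")

```text
clock: 31.5
tcp_pos: [0.5229, -0.311, 0.0112]
eef_rot: [-0.66, 0.751, -0.001, 0.004]
ft_force: [-0.6, 0.9, 1.6]
opening: 0.533
```

```bash
python3 -c "
from h import *
go((500,-250,230,-97),(466,197.8,230,-5.5))
"
```

```text
at [ 522.9 -311.    11.2] ang -97.4 tilt [6.4 3.4] open 0.533 F [-0.6  0.9  1.6] t 31.5 j6 1.07
   [ -5.85   2.93 -21.87] yaw -0.007
   [-49.82  12.07 -21.74] yaw -1.604
```

Call:
step_arm(increments="0 0 -6 0 1; 0 0.3 -12 0 1; -1 1 -18 0 1; -6 3 -21.8 -0.1 1; -12 4.3 -21.8 -0.28 1; -18 5.5 -21.8 -0.46 1; -24 6.8 -21.8 -0.64 1; -30 8 -21.8 -0.82 1; -36 9.2 -21.8 -1 1; -42 10.5 -21.8 -1.18 1")

```text
clock: 32.75
tcp_pos: [0.471, 0.1201, 0.2304]
eef_rot: [0.967, -0.254, 0.003, -0.003]
ft_force: [1.1, 0.1, -1.4]
opening: 0.536
```

```bash
python3 -c "
from h import *
go((466,197.8,230,-5.5),(466,197.8,95,-5.5))
"
```

```text
at [471.  120.1 230.4] ang -29.47 tilt [6.9 3.4] open 0.536 F [ 1.1  0.1 -1.4] t 32.75 j6 0.66
   [-4.26 -6.52  0.06] yaw -0.418
   [-4.31 -6.43 13.56] yaw -0.418
```

Call:
step_arm(increments="-4.2 -6 0 -0.15 1; -4.26 -6.5 3 -0.3 1; -4.26 -6.5 8 -0.418 1; -4.3 -6.43 13 -0.418 1; -4.31 -6.43 13.5 -0.418 1; -4.31 -6.43 13.5 -0.418 1; -4.31 -6.43 13.5 -0.418 1; -4.31 -6.43 13.5 -0.418 1")

```text
clock: 33.75
tcp_pos: [0.4675, 0.1981, 0.0978]
eef_rot: [0.999, -0.048, 0.005, -0.002]
ft_force: [-0.2, -0.2, -0.6]
opening: 0.535
```

```bash
python3 -c "
from h import *
go((466,197.8,67.4,-5.5),(466,197.8,230,-5.5))
p=manip.camera('wrist'); print(p['img'].shape)
"
```

```text
at [467.5 198.1  97.8] ang -5.54 tilt [10.3  4.5] open 0.535 F [-0.2 -0.2 -0.6] t 33.75 j6 0.4
   [-0.18  0.06  3.04] yaw -0.001
   [ -0.02  -0.03 -13.22] yaw -0.001
(420, 560, 3)
```

Call:
step_arm(increments="-0.18 0.06 1.5 0 1; -0.18 0.06 2.5 0 1; -0.18 0.06 3 0 1; -0.18 0.06 3 0 1; -0.18 0.06 3.05 0 1; -0.18 0.06 3.05 0 0.3; -0.18 0.06 3.05 0 0.2; -0.18 0.06 3.05 0 0.1; -0.1 0 -3 0 0; 0 0 -9 0 0")

```text
clock: 35.05
tcp_pos: [0.4655, 0.1974, 0.1879]
eef_rot: [0.999, -0.048, 0.004, -0.002]
ft_force: [0.9, 0.4, 0.3]
opening: 0.987
```

```bash
python3 -c "
from h import *
go((466,197.8,230,-5.5),(480,-120,225,-60),(449,-413.2,225,-89.4))
"
```

```text
at [465.5 197.4 187.9] ang -5.54 tilt [7.6 3.7] open 0.987 F [0.9 0.4 0.3] t 35.05 j6 0.4
   [ 0.07 -0.06 -4.21] yaw -0.001
   [ 4.53 31.44 -3.81] yaw 0.951
   [ 4.27 60.92 -3.94] yaw 1.464
```

Call:
step_arm(increments="1 6 -4 0.18 0; 2 12 -4 0.36 0; 3 18 -4 0.54 0; 4.5 24 -4 0.72 0; 4.5 30 -3.9 0.9 0; 4.4 36 -3.9 1.08 0; 4.4 42 -3.9 1.26 0; 4.3 48 -3.9 1.44 0; 4.3 54 -3.9 1.464 0; 4.27 60.9 -3.9 1.464 0")

```text
clock: 36.3
tcp_pos: [0.4492, -0.4085, 0.2246]
eef_rot: [0.711, -0.704, 0.002, -0.004]
ft_force: [0.0, 0.6, 0.5]
opening: 1.004
```

```bash
python3 -c "
from h import *
p=manip.camera('wrist'); C=cloud(p)
flat(p,C,25,34,(400,640,-520,-220))
go((449,-413.2,60,-89.4),(449,-413.2,11,-89.4))
"
```

```text
[198, 69] 1294 [ 579.4 -312.4] [29.1 50.8] 0.5 z 29.7 hue [183. 140.  70.]
   [287, 186] 1029 [ 448.9 -413.2] [49.6 30.4] 89.6 z 29.4 hue [183. 141.  70.]
at [ 446.7 -415.2  223.1] ang -89.65 tilt [5.7 0.7] open 1.002 F [-5.4 -0.5  0.5] t 36.35 j6 0.73
   [-0.19 -0.13 16.32] yaw -0.004
   [-0.18 -0.11 21.22] yaw -0.004
```

Call:
step_arm(increments="-0.18 -0.12 5 0 0; -0.18 -0.12 11 0 0; -0.18 -0.12 16 0 0; -0.18 -0.12 19 0 0; -0.18 -0.11 21.2 0 0; -0.18 -0.11 21.2 0 0; -0.18 -0.11 21.2 0 0; -0.18 -0.11 21.2 0 1; -0.18 -0.11 21.2 0 1; -0.18 -0.11 21.2 0 1")

```text
clock: 37.6
tcp_pos: [0.4492, -0.4135, 0.0117]
eef_rot: [0.709, -0.705, 0.002, -0.002]
ft_force: [0.3, 0.6, 0.2]
opening: 0.724
```

Call:
step_arm(increments="0 0 0 0 1; 0 0 0 0 1")

```text
clock: 37.85
tcp_pos: [0.4494, -0.4136, 0.0119]
eef_rot: [0.709, -0.705, 0.002, -0.002]
ft_force: [-0.3, 0.2, 1.5]
opening: 0.535
```

```bash
python3 -c "
from h import *
go((480,-200,230,-70),(461.9,156,230,-5.5))
"
```

```text
at [ 449.4 -413.6   11.9] ang -89.65 tilt [ 6.5 -0.1] open 0.535 F [-0.3  0.2  1.5] t 37.85 j6 0.73
   [-21.33  -3.34 -21.79] yaw -0.343
   [-56.94  -1.75 -21.8 ] yaw -1.469
```

Call:
step_arm(increments="0 0 -6 0 1; 0 -0.3 -12 0 1; -1 -0.6 -18 0 1; -6 -1.2 -21.8 -0.05 1; -12 -2 -21.8 -0.2 1; -18 -3 -21.8 -0.38 1; -24 -3.2 -21.8 -0.56 1; -30 -3 -21.8 -0.74 1; -36 -2.6 -21.8 -0.92 1; -42 -2.2 -21.8 -1.1 1")

```text
clock: 39.1
tcp_pos: [0.4668, 0.0084, 0.23]
eef_rot: [0.974, -0.227, 0.003, -0.001]
ft_force: [1.1, 1.0, -1.4]
opening: 0.531
```

```bash
python3 -c "
from h import *
go((461.9,156,230,-5.5),(461.9,156,95,-5.5))
"
```

```text
at [466.8   8.4 230. ] ang -26.3 tilt [ 6.8 -0. ] open 0.531 F [ 1.1  1.  -1.4] t 39.1 j6 0.37
   [-6.980e+00 -1.301e+01 -1.000e-02] yaw -0.363
   [ -7.06 -12.97  13.49] yaw -0.363
```

Call:
step_arm(increments="-3 -5.5 0 -0.15 1; -6 -11 0 -0.3 1; -6.98 -13 4 -0.363 1; -7 -13 9 -0.363 1; -7.06 -12.97 13 -0.363 1; -7.06 -12.97 13.5 -0.363 1; -7.06 -12.97 13.5 -0.363 1; -7.06 -12.97 13.5 -0.363 1; -7.06 -12.97 13.5 -0.363 1")

```text
clock: 40.22
tcp_pos: [0.4632, 0.1562, 0.0968]
eef_rot: [0.999, -0.048, 0.005, -0.001]
ft_force: [-0.3, -1.6, -1.0]
opening: 0.536
```

```bash
python3 -c "
from h import *
p=manip.camera('wrist');C=cloud(p)
flat(p,C,80,95,(340,620,40,330),100)
go((461.9,156,67.9,-5.5),(461.9,156,230,-5.5))
"
```

```text
[279, 173] 4282 [465.3 196.6] [29.9 50.2] 84.6 z 85.6 hue [184. 141.  69.]
   [282, 221] 353 [464.8 169.8] [ 1.4 48.8] 84.1 z 90.8 hue [109.  88.  54.]
at [463.  156.2  96.4] ang -5.51 tilt [9.2 0.5] open 0.533 F [-0.1  0.2 -1.5] t 40.27 j6 0.32
   [-0.13  0.03  2.85] yaw -0.0
   [ 2.000e-02  1.000e-02 -1.336e+01] yaw -0.0
```

Call:
step_arm(increments="-0.13 0.03 1.5 0 1; -0.13 0.03 2.3 0 1; -0.13 0.03 2.8 0 1; -0.13 0.03 2.85 0 1; -0.13 0.03 2.85 0 1; -0.13 0.03 2.85 0 0.3; -0.13 0.03 2.85 0 0.2; -0.13 0.03 2.85 0 0.1; -0.1 0 -3 0 0; 0 0 -9 0 0")

```text
clock: 41.52
tcp_pos: [0.4612, 0.1559, 0.1869]
eef_rot: [0.999, -0.048, 0.003, -0.0]
ft_force: [0.7, 0.4, -0.1]
opening: 0.987
```

```bash
python3 -c "
from h import *
go((461.9,156,230,-5.5),(490,-120,225,-60),(540,-320,225,-89.7),(579.4,-312.2,225,-89.7))
"
```

```text
at [461.2 155.9 186.9] ang -5.51 tilt [6.9 0.1] open 0.987 F [ 0.7  0.4 -0.1] t 41.52 j6 0.32
   [ 0.1  -0.02 -4.31] yaw -0.0
   [ 5.54 27.18 -3.79] yaw 0.951
   [12.44 46.61 -3.76] yaw 1.469
   [16.29 45.46 -3.73] yaw 1.469
```

Call:
step_arm(increments="1 6 -4 0.18 0; 2 12 -4 0.36 0; 3 18 -4 0.54 0; 5 24 -3.8 0.72 0; 7 30 -3.8 0.9 0; 9 36 -3.8 1.08 0; 12 41 -3.8 1.26 0; 15 45 -3.8 1.44 0; 16.2 45.4 -3.8 1.469 0; 16.2 45.4 -3.8 1.469 0")

```text
clock: 42.78
tcp_pos: [0.5787, -0.3121, 0.2246]
eef_rot: [0.709, -0.705, 0.002, -0.002]
ft_force: [0.1, -0.3, -0.3]
opening: 0.998
```

```bash
python3 -c "
from h import *
p=manip.camera('wrist'); C=cloud(p)
flat(p,C,25,34,(400,700,-520,-220))
go((579.4,-312.2,60,-89.7),(579.4,-312.2,11,-89.7))
"
```

```text
[283, 184] 1025 [ 580.5 -312.4] [30.3 49.7] 1.1 z 29.5 hue [193. 147.  72.]
at [ 578.4 -311.5  225. ] ang -89.63 tilt [6.  0.6] open 0.998 F [-1.  -1.   0.5] t 42.83 j6 0.99
   [ 0.08  0.   16.5 ] yaw 0.001
   [ 0.09  0.03 21.4 ] yaw 0.001
```

Call:
step_arm(increments="0.08 -0.05 5 0 0; 0.08 -0.05 11 0 0; 0.08 -0.05 16 0 0; 0.09 -0.03 19 0 0; 0.09 -0.03 21.4 0 0; 0.09 -0.03 21.4 0 0; 0.09 -0.03 21.4 0 0; 0.09 -0.03 21.4 0 1; 0.09 -0.03 21.4 0 1; 0.09 -0.03 21.4 0 1")

```text
clock: 44.08
tcp_pos: [0.5803, -0.3125, 0.0117]
eef_rot: [0.709, -0.705, 0.002, -0.002]
ft_force: [0.5, 0.0, -0.4]
opening: 0.726
```

Call:
step_arm(increments="0 0 0 0 1; 0 0 0 0 1")

```text
clock: 44.32
tcp_pos: [0.5804, -0.3125, 0.0118]
eef_rot: [0.709, -0.705, 0.002, -0.003]
ft_force: [-0.6, 0.5, 0.6]
opening: 0.538
```

```bash
python3 -c "
from h import *
go((500,-150,230,-70),(457.9,114.8,230,-5.5))
"
```

```text
at [ 580.4 -312.5   11.8] ang -89.63 tilt [7.  0.2] open 0.538 F [-0.6  0.5  0.6] t 44.33 j6 0.99
   [-16.3    7.78 -21.88] yaw -0.343
   [-42.81  11.82 -21.9 ] yaw -1.468
```

Call:
step_arm(increments="0 0 -6 0 1; 0 0.3 -12 0 1; -1 1 -18 0 1; -6 3 -21.8 -0.15 1; -11.5 5.5 -21.8 -0.33 1; -17 7.9 -21.8 -0.51 1; -22.5 8.8 -21.8 -0.69 1; -28 9.6 -21.8 -0.87 1; -33 10.4 -21.8 -1.05 1; -38 11.1 -21.8 -1.23 1")

```text
clock: 45.58
tcp_pos: [0.4648, 0.0683, 0.2291]
eef_rot: [0.987, -0.164, 0.004, -0.001]
ft_force: [0.5, -0.1, -1.0]
opening: 0.533
```

```bash
python3 -c "
from h import *
go((457.9,114.8,230,-5.5),(457.9,114.8,95,-5.5))
"
```

```text
at [464.8  68.3 229.1] ang -18.82 tilt [7.3 0.2] open 0.533 F [ 0.5 -0.1 -1. ] t 45.58 j6 0.37
   [-2.15 -4.18 -0.1 ] yaw -0.233
   [-2.24 -4.15 13.4 ] yaw -0.233
```

Call:
step_arm(increments="-2.1 -4.2 0 -0.15 1; -2.15 -4.18 0 -0.233 1; -2.15 -4.18 4 -0.233 1; -2.2 -4.17 9 -0.233 1; -2.24 -4.15 13 -0.233 1; -2.24 -4.15 13.4 -0.233 1; -2.24 -4.15 13.4 -0.233 1; -2.24 -4.15 13.4 -0.233 1; -2.24 -4.15 13.4 -0.233 1")

```text
clock: 46.7
tcp_pos: [0.4593, 0.115, 0.0968]
eef_rot: [0.999, -0.048, 0.005, -0.001]
ft_force: [-0.2, -0.1, -1.8]
opening: 0.537
```

```bash
python3 -c "
from h import *
p=manip.camera('wrist');C=cloud(p)
flat(p,C,80,95,(340,620,40,330),100)
go((457.9,114.8,67.9,-5.5),(457.9,114.8,230,-5.5))
"
```

```text
[279, 99] 5133 [465.1 196.8] [30.5 50.4] 84.8 z 85.7 hue [192. 147.  72.]
   [280, 175] 4230 [461.4 154.3] [29.8 50.1] 84.2 z 85.6 hue [189. 145.  71.]
   [282, 221] 344 [460.5 128.9] [ 1.3 48.7] 85.1 z 90.9 hue [117.   92.   58.5]
   [280, 321] 324 [451.6  57.1] [ 9.2 23.1] 83.8 z 84.3 hue [233. 128.  36.]
at [458.9 115.   96.4] ang -5.47 tilt [9.6 0.5] open 0.537 F [-0.3 -0.8 -1.5] t 46.75 j6 0.23
   [-0.13  0.03  2.85] yaw 0.0
   [ 3.000e-02  1.000e-02 -1.336e+01] yaw 0.0
```

Call:
step_arm(increments="-0.13 0.03 1.5 0 1; -0.13 0.03 2.3 0 1; -0.13 0.03 2.8 0 1; -0.13 0.03 2.85 0 1; -0.13 0.03 2.85 0 1; -0.13 0.03 2.85 0 0.3; -0.13 0.03 2.85 0 0.2; -0.13 0.03 2.85 0 0.1; -0.1 0 -3 0 0; 0 0 -9 0 0")

```text
clock: 48.0
tcp_pos: [0.4571, 0.1148, 0.187]
eef_rot: [0.999, -0.048, 0.004, -0.0]
ft_force: [1.5, -0.3, 0.5]
opening: 0.984
```

```bash
python3 -c "
from h import *
go((457.5,100,225,-5.5))
"
```

```text
at [457.1 114.8 187. ] ang -5.47 tilt [7.4 0.3] open 0.984 F [ 1.5 -0.3  0.5] t 48.0 j6 0.23
   [ 0.21  1.47 -3.8 ] yaw 0.0
```

Call:
step_arm(increments="0 0 -4 0 0; 0 -6 -7 0 0; 0 -12 -7 0 0; 0 -12 -7 0 0; 0 -12 -7 0 0; 0 -12 -7 0 0")

```text
clock: 48.75
tcp_pos: [0.468, 0.2331, 0.2568]
eef_rot: [0.999, -0.048, 0.004, -0.0]
ft_force: [-0.4, 0.3, -0.0]
opening: 1.001
```

```bash
python3 - <<'E'
from h import *
go()
p=manip.camera("wrist"); save(p,"w6.png",(140,0,280,260),2.8); C=cloud(p)
flat(p,C,80,95,(340,620,30,330),100)
for a,b in((5,12),(12.5,16),(22,36),(36,80)):
    print(a,b); flat(p,C,a,b,(400,560,100,480),25)
E
```

```text
at [468.  233.1 256.8] ang -5.55 tilt [ 7.  -0.3] open 1.001 F [-0.4  0.3 -0. ] t 48.75 j6 0.46
   [282, 218] 1105 [465.  197.7] [30.6 49.6] 86.2 z 85.4 hue [189. 144.  70.]
   [285, 260] 1739 [464. 144.] [54. 53.] 84.7 z 85.4 hue [192. 146.  71.]
   [283, 321] 200 [452.4  61.8] [17.  23.2] 83.5 z 84.2 hue [219.  114.5  33. ]
5 12
   [256, 45] 39 [452.3 402. ] [7.4 8. ] 46.8 z 7.2 hue [140. 140. 143.]
   [309, 45] 44 [518.1 395.2] [9.  8.2] 23.9 z 6.7 hue [145.5 147.  149. ]
   [254, 186] 914 [427.5 206.3] [213.5  10.1] 84.3 z 9.4 hue [168.  161.5 166. ]
   [312, 179] 815 [505.5 202.9] [205.6  10.2] 84.3 z 9.5 hue [150. 145. 148.]
12.5 16
   [281, 163] 688 [471.9 260.9] [63.4 62.1] 84.5 z 13.7 hue [181. 139.  29.]
22 36
   [284, 26] 279 [487.6 414.5] [ 5.  81.9] 85.4 z 29.7 hue [25. 25. 25.]
   [283, 80] 499 [481.4 354.4] [28.7 27.9] 83.7 z 30.1 hue [158. 159. 160.]
   [282, 184] 225 [469.  224.7] [ 9.  67.1] 84.4 z 27.1 hue [157. 149. 153.]
36 80
   [284, 11] 1825 [489.1 424.3] [23.8 83.6] 84.8 z 48.9 hue [74. 75. 80.]
   [283, 224] 1782 [463.8 163.3] [120.5  64.3] 86.5 z 61.6 hue [ 52.  75. 120.]
```

View pics/w6.png

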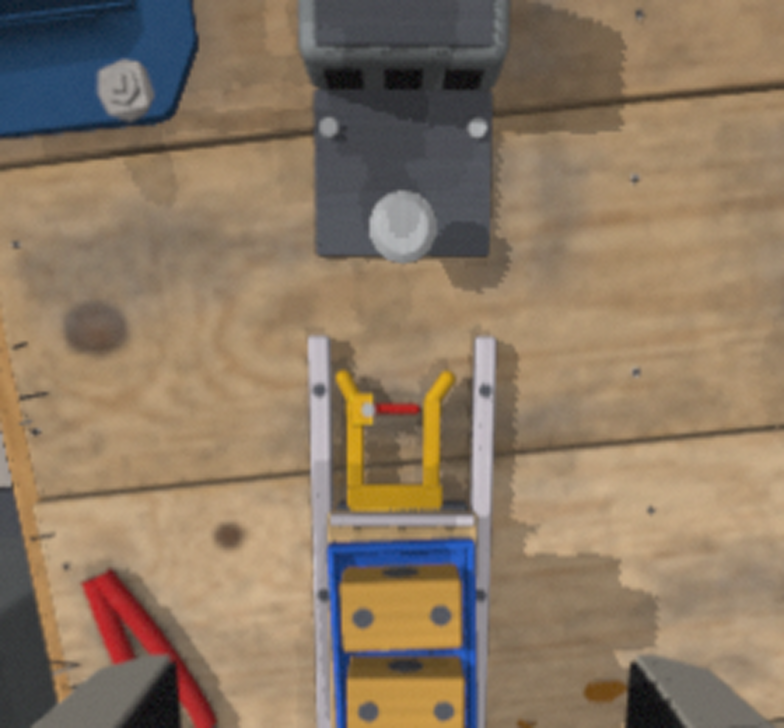

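```bash
python3 -c "
from h import *
go((452.6,62.6,150,-5.6),(452.6,62.6,46,-5.6))
"
```

```text
at [468.1 233.  256.9] ang -5.56 tilt [ 7.2 -0.2] open 1.0 F [ 0.6 -0.5  0.1] t 48.8 j6 0.46
   [ 0.03 17.11 10.68] yaw 0.001
   [-0.04 17.12 21.08] yaw 0.001
```

Call:
step_arm(increments="0 6 2 0 0; 0 12 5 0 0; 0 17.1 9 0 0; 0 17.1 10.7 0 0; 0 17.1 10.7 0 0; 0 17.1 15 0 0; 0 17.1 19 0 0; 0 17.1 21 0 0; 0 17.1 21 0 0; 0 17.1 21 0 0")

```text
clock: 50.05
tcp_pos: [0.4545, 0.0631, 0.0487]
eef_rot: [0.999, -0.048, 0.005, -0.0]
ft_force: [-0.3, -0.7, -0.4]
opening: 1.001
```

```bash
python3 -c "
from h import *
go((452.6,62.6,46,-5.6))
p=manip.camera('wrist');C=cloud(p); flat(p,C,80,95,(340,620,30,330),100); save(p,'w7.png')
"
```

```text
at [454.5  63.1  48.7] ang -5.55 tilt [ 9.7 -0. ] open 1.001 F [-0.3 -0.7 -0.4] t 50.05 j6 0.12
   [-0.18  0.06  0.27] yaw 0.001
   [285, 100] 18668 [463.2 137.4] [65.5 54.1] 85.6 z 85.7 hue [191. 146.  72.]
   [279, 268] 1365 [452.5  66.1] [15.2 23.7] 85.2 z 83.9 hue [163.  84.  26.]
   [397, 265] 699 [506.   63.7] [20.3 10.1] 33.5 z 87.6 hue [108. 104.  97.]
   [168, 266] 722 [403.5  73.9] [ 9.6 20.4] 47.4 z 87.7 hue [130. 126. 117.]
```

Call:
step_arm(increments="-0.18 0.06 0.27 0 0; -0.18 0.06 0.27 0 0.6; -0.18 0.06 0.27 0 0.7; -0.18 0.06 0.27 0 1; -0.18 0.06 0.27 0 1; -0.18 0.06 0.27 0 1; -0.18 0.06 0.27 0 1; -0.18 0.06 0.27 0 1; -0.18 0.06 0.27 0 1; -0.18 0.06 0.27 0 1")

```text
clock: 51.35
tcp_pos: [0.4526, 0.0626, 0.0462]
eef_rot: [0.999, -0.048, 0.005, -0.0]
ft_force: [-2.8, -0.8, 4.3]
opening: 0.257
```

```bash
python3 -c "
from h import *
o=manip.get_obs()['tcp_pos']*1000; f=np.array([.0987,.9951])
go(*[(o[0]+f[0]*d,o[1]+f[1]*d,o[2],-5.6) for d in (60,100,107,110)])
"
```

```text
at [452.6  62.6  46.2] ang -5.55 tilt [ 9.6 -0. ] open 0.257 F [-2.8 -0.8  4.3] t 51.35 j6 0.12
   [ 0.01 -6.    0.01] yaw 0.001
   [  0.02 -10.     0.01] yaw 0.001
   [ 2.00e-02 -1.07e+01  1.00e-02] yaw 0.001
   [ 2.0e-02 -1.1e+01  1.0e-02] yaw 0.001
```

Call:
step_arm(increments="0 -0.2 0 0 1; 0 -0.6 0 0 1; 0 -1.2 0 0 1; 0 -1.9 0 0 1; 0 -2.6 0 0 1; 0 -3.3 0 0 1; 0 -4 0 0 1; 0 -4.6 0 0 1; 0 -5 0 0 1; 0 -5.2 0 0 1")

```text
clock: 52.6
tcp_pos: [0.4578, 0.113, 0.0463]
eef_rot: [0.999, -0.048, 0.005, 0.001]
ft_force: [-0.8, -9.5, 3.2]
opening: 0.257
```

```bash
python3 -c "
from h import *
o=manip.get_obs()['tcp_pos']*1000
d=(o[0]-452.6)*.0987+(o[1]-62.6)*.9951; print('travel',d,'lat',(o[0]-452.6)*.9951-(o[1]-62.6)*.0987)
e=100-d; go((452.6+.0987*100,62.6+.9951*100,46.2,-5.6))
"
```

```text
travel 50.6569725325913 lat 0.19576526829215357
at [457.8 113.   46.3] ang -5.53 tilt [ 9.8 -2.8] open 0.257 F [-0.8 -9.5  3.2] t 52.6 j6 0.23
   [-0.01 -4.93 -0.  ] yaw 0.001
```

Call:
step_arm(increments="0 -0.4 0 0 1; 0 -0.9 0 0 1; 0 -1.5 0 0 1; 0 -2.1 0 0 1; 0 -2.7 0 0 1; 0 -3.3 0 0 1; 0 -3.9 0 0 1; 0 -4.4 0 0 1; 0 -4.7 0 0 1; 0 -4.9 0 0 1")

```text
clock: 53.85
tcp_pos: [0.4628, 0.1598, 0.0464]
eef_rot: [0.999, -0.048, 0.005, 0.003]
ft_force: [-1.4, -11.4, 6.2]
opening: 0.251
```

```bash
python3 -c "
from h import *
o=manip.get_obs()['tcp_pos']*1000
d=(o[0]-452.6)*.0987+(o[1]-62.6)*.9951; print('travel',d,'lat',(o[0]-452.6)*.9951-(o[1]-62.6)*.0987)
go((452.6+.0987*108,62.6+.9951*108,46.2,-5.6))
p=manip.camera('wrist');C=cloud(p);flat(p,C,80,95,(340,620,30,400),100); save(p,'w8.png',(180,0,200,150),4)
"
```

```text
travel 97.74594289855473 lat 0.5984844264230595
at [462.8 159.8  46.4] ang -5.52 tilt [ 9.9 -6.4] open 0.251 F [ -1.4 -11.4   6.2] t 53.85 j6 0.33
   [-0.06 -1.03  0.01] yaw 0.001
   [287, 98] 19664 [472.2 234.9] [65.1 54.4] 86.1 z 85.9 hue [200. 153.  75.]
   [283, 268] 2082 [463.2 163.8] [14.4 44.9] 85.7 z 84.3 hue [151.  87.  28.]
```

View pics/w8.png

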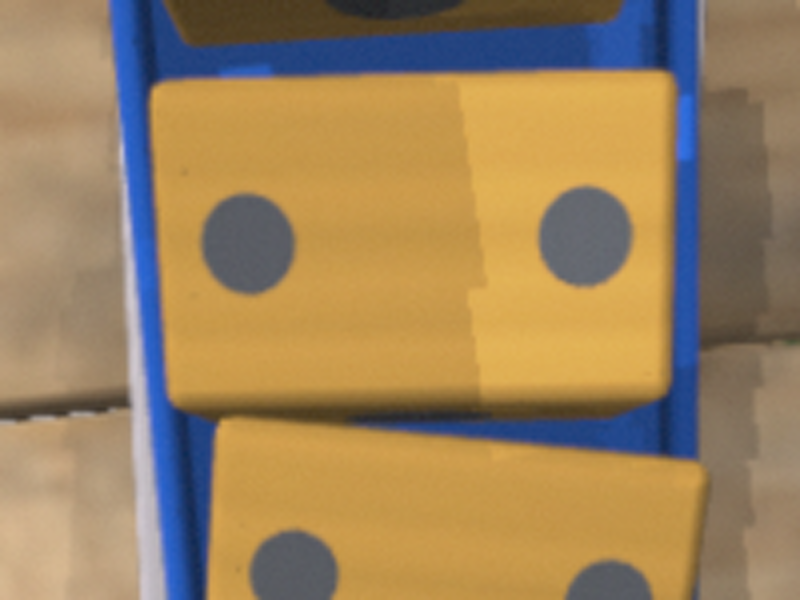

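Call:
step_arm(increments="0 0 0 0 1; 0 0 0 0 0.6; 0 0 0 0 0.4; 0 0 0 0 0.2; 0 0 -0.5 0 0; 0 0 -6 0 0; 0 0 -12 0 0; 0 0 -18 0 0; 0 0 -18 0 0; 0 0 -18 0 0")

```text
clock: 55.15
tcp_pos: [0.461, 0.1613, 0.2263]
eef_rot: [0.999, -0.048, 0.005, 0.003]
ft_force: [-0.7, -0.2, -0.4]
opening: 0.999
```

```bash
python3 - <<'E'
from h import *
go()
p=manip.camera("wrist"); save(p,"w9.png",(200,30,180,240),2.5); C=cloud(p)
flat(p,C,81,95,(340,620,30,400),100)
X=C*1000; hsv=cv2.cvtColor(p["img"],cv2.COLOR_RGB2HSV)
k=cv2.inRange(hsv,(12,110,90),(32,255,255))>0
k&=(X[...,2]>70)&(X[...,1]<245)
P=X[k]; print(P[:,2].min(),P[:,2].max(),len(P))
# each block: slope of top near
for y0,y1 in((192,217),(235,262),(272,302)):
    q=X[(X[...,2]>75)&(X[...,2]<100)&(X[...,1]>y0)&(X[...,1]<y1)&(X[...,0]>440)&(X[...,0]<500)]
    A=np.c_[q[:,:2],np.ones(len(q))]
    if len(q)>20: print(y0,np.linalg.lstsq(A,q[:,2],rcond=None)[0][:2],np.median(q[:,2]))
E
```

```text
at [461.  161.3 226.3] ang -5.52 tilt [10.4 -5.7] open 0.999 F [-0.7 -0.2 -0.4] t 55.15 j6 0.33
   [280, 52] 1915 [473. 295.] [30.3 50.4] 87.6 z 85.7 hue [176. 134.  67.]
   [285, 116] 3313 [472.4 235.3] [65.6 53.7] 86.4 z 85.7 hue [192. 146.  72.]
   [284, 193] 402 [463.2 161. ] [20.1 22.8] 84.9 z 84.0 hue [226. 121.  34.]
70.30809688495704 343.1055925502487 9675
192 [0.00243951 0.04359485] 85.79093086290484
235 [0.00109523 0.02429893] 85.71416480963597
272 [0.00316445 0.10671094] 85.64853380565384
```

View pics/w9.png

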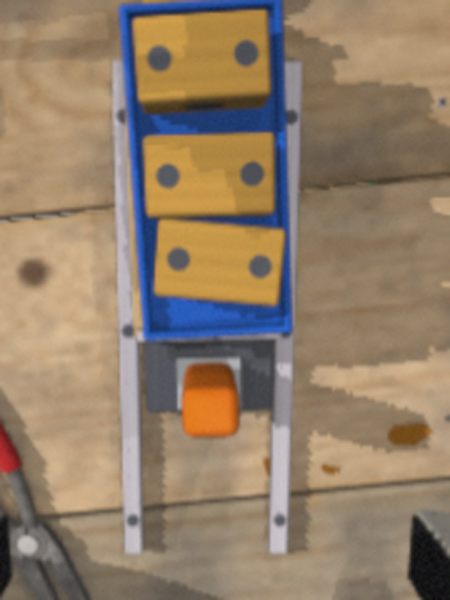

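```bash
python3 - <<'E'
from h import *
p=manip.camera("wrist"); C=cloud(p); X=C*1000
hsv=cv2.cvtColor(p["img"],cv2.COLOR_RGB2HSV); b=cv2.inRange(hsv,(100,120,30),(128,255,255))>0
P=X[b]; P=P[(P[:,2]>59)&(P[:,2]<68)&(P[:,0]>420)&(P[:,0]<520)&(P[:,1]>150)&(P[:,1]<330)]
print("rim",len(P),rect(P/1000),np.median(P[:,2]))
A=np.c_[P[:,:2],np.ones(len(P))]; print(np.linalg.lstsq(A,P[:,2],rcond=None)[0][:2])
for s in(-1,1):
    # rim edge line: per y slice extreme x
    ys=np.arange(180,310,6); ex=[]
    for y in ys:
        q=P[abs(P[:,1]-y)<4][:,0]
        if len(q)>3: ex.append((y,np.percentile(q,97 if s>0 else 3)))
    ex=np.array(ex); f=np.polyfit(ex[:,0],ex[:,1],1); print(s,90-np.degrees(np.arctan(f[0])),np.std(ex[:,1]-np.polyval(f,ex[:,0])))
flat(p,C,24.5,31,(420,520,140,340),30); flat(p,C,8,11,(400,540,60,400),200);flat(p,C,19,23.5,(420,520,140,340),30)
E
```

```text
rim 1201 (array([472. , 254.4]), array([131.1,  63.5]), 87.6) 62.470328089035746
[ 0.00026612 -0.00048626]
-1 90.1193532196825 3.6473276706701414
1 87.52216910496252 0.2772692167514072
   [290, 164] 60 [469.2 183.5] [ 1.7 58. ] 84.7 z 27.4 hue [107.  111.  141.5]
   [251, 163] 1085 [426.  192.1] [242.6  10. ] 84.4 z 9.5 hue [184. 177. 183.]
   [318, 89] 355 [513.1 256.5] [96.   8.2] 86.0 z 9.7 hue [146. 141. 147.]
   [313, 203] 630 [497.9 135.2] [143.8  11.4] 84.3 z 9.4 hue [168.5 162.5 168. ]
   [254, 136] 170 [433.7 221.9] [72.5  4.1] 86.0 z 21.5 hue [181.  155.5 123. ]
```

```bash
python3 -c "
from h import *
go((472,254.4,120,-2.4),(472,254.4,55,-2.4))
"
```

```text
at [460.1 161.  224.5] ang -5.52 tilt [ 7.1 -6.6] open 1.001 F [ 0.1 -0.6  0. ] t 55.25 j6 0.33
   [ 0.21 -9.48 10.4 ] yaw -0.054
   [ 0.16 -9.51 16.9 ] yaw -0.054
```

Call:
step_arm(increments="0.2 -5 2 -0.054 0; 0.2 -9.5 5 -0.054 0.1; 0.2 -9.5 9 -0.054 0.15; 0.2 -9.5 12 -0.054 0.15; 0.17 -9.5 14.5 -0.054 0.15; 0.17 -9.5 14.5 -0.054 0.15; 0.17 -9.5 14.5 -0.054 0.15; 0.17 -9.5 14.5 -0.054 0.15")

```text
clock: 56.25
tcp_pos: [0.4728, 0.2548, 0.0803]
eef_rot: [1.0, -0.021, 0.005, 0.003]
ft_force: [0.0, -0.5, 0.1]
opening: 0.849
```

```bash
python3 -c "
from h import *
go((472,254.4,55.5,-2.4))
"
```

```text
at [472.8 254.8  80.3] ang -2.43 tilt [ 9.  -5.8] open 0.849 F [ 0.  -0.5  0.1] t 56.25 j6 0.45
   [-0.1   0.03  2.48] yaw -0.001
```

Call:
step_arm(increments="-0.1 0.03 1.5 0 0.15; -0.1 0.03 2.45 0 0.15; -0.1 0.03 2.45 0 0.15; -0.1 0.03 2.45 0 1; -0.1 0.03 2.45 0 1; -0.1 0.03 2.45 0 1; -0.1 0.03 2.45 0 1; -0.1 0.03 2.45 0.02 1; -0.1 0.03 2.45 0.04 1; -0.1 0.03 2.45 0.055 1")

```text
clock: 57.5
tcp_pos: [0.4723, 0.2544, 0.0562]
eef_rot: [0.999, -0.049, 0.005, 0.003]
ft_force: [0.3, -0.6, 3.2]
opening: 0.683
```

Call:
step_arm(increments="0 0 0 0.004 1; 0 0 0 0.004 1; 0 0 0 0.004 0.28; 0 0 0 0.004 0.2; 0 0 0 0.004 0.15; 0 0 0 0.004 0.1; 0 0 -4 0 0; 0 4 -10 0 0; 0 8 -16 0 0; 0 9.5 -17 0 0")

```text
clock: 58.75
tcp_pos: [0.4623, 0.16, 0.2303]
eef_rot: [0.999, -0.049, 0.007, 0.002]
ft_force: [1.0, 0.0, -0.3]
opening: 0.998
```

```bash
cat >> h.py <<'E'
def sheet(p,yc):
    X=cloud(p)*1000; hsv=cv2.cvtColor(p["img"],cv2.COLOR_RGB2HSV); b=cv2.inRange(hsv,(100,120,30),(128,255,255))>0
    P=X[b]; P=P[(P[:,2]>59)&(P[:,2]<68)&(abs(P[:,0]-470)<50)&(abs(P[:,1]-yc)<90)]
    print("rim",rect(P/1000),np.median(P[:,2]))
    flat(p,X/1000,81,95,(420,520,yc-130,yc+90),100); flat(p,X/1000,19,23.5,(420,520,yc-110,yc+90),30); flat(p,X/1000,48,54,(420,520,yc-110,yc+90),20)
E
python3 -c "
from h import *
go(); p=manip.camera('wrist'); save(p,'w10.png',(200,0,180,240),2.5); sheet(p,254)"
```

```text
at [462.3 160.  230.3] ang -5.66 tilt [14.2 -4.7] open 0.998 F [ 1.   0.  -0.3] t 58.75 j6 0.33
rim (array([472.1, 253.4]), array([130.3,  64.2]), 84.2) 62.41214624683239
   [281, 51] 1864 [475.8 294.7] [29.9 50.2] 84.8 z 85.7 hue [174. 133.  66.]
   [282, 115] 3252 [471.6 235.4] [65.8 53.3] 83.1 z 85.7 hue [187. 143.  73.]
   [282, 192] 406 [463.1 160.7] [21.5 23.1] 84.8 z 83.9 hue [223. 119.  33.]
   [248, 81] 216 [436.9 267.5] [120.2   3.5] 85.6 z 21.4 hue [171.  147.  129.5]
```

View pics/w10.png

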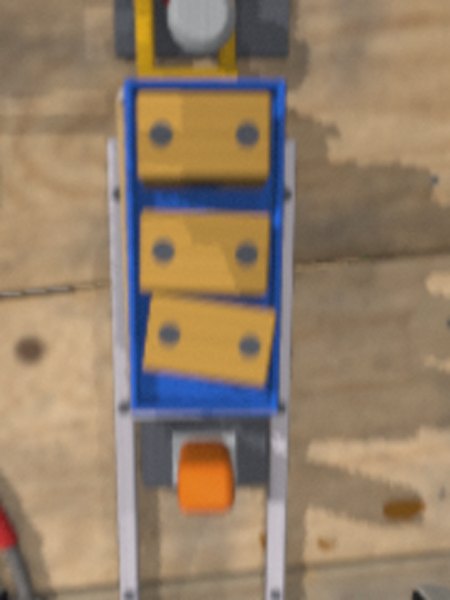

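```bash
python3 -c "
from h import *
go((462.5,160.2,100,-5.6),(462.5,160.2,47,-5.6))
"
```

```text
at [463.3 158.1 233.1] ang -5.71 tilt [17.3 -5.5] open 0.999 F [ 2.7 -0.3  2.2] t 58.8 j6 0.33
   [-0.34 -0.25 13.31] yaw -0.002
   [-0.44 -0.27 18.61] yaw -0.002
```

Call:
step_arm(increments="-0.3 -0.25 5 0 0; -0.35 -0.25 10 0 0; -0.4 -0.26 15 0 0; -0.44 -0.27 18 0 0.4; -0.44 -0.27 18.6 0 0.5; -0.44 -0.27 18.6 0 0.6; -0.44 -0.27 18.6 0 0.7; -0.44 -0.27 18.6 0 1; -0.44 -0.27 18.6 0 1; -0.44 -0.27 18.6 0 1")

```text
clock: 60.05
tcp_pos: [0.4627, 0.1602, 0.0474]
eef_rot: [0.999, -0.05, 0.009, 0.002]
ft_force: [-0.9, -0.9, -0.6]
opening: 0.296
```

Call:
step_arm(increments="0 0 0 0 1; 0 0 0 0 1; 0 0 0 0 1")

```text
clock: 60.42
tcp_pos: [0.4629, 0.1602, 0.0477]
eef_rot: [0.999, -0.05, 0.009, 0.002]
ft_force: [0.4, -0.1, 2.2]
opening: 0.256
```

```bash
python3 -c "
from h import *
go()
o=manip.get_obs()['tcp_pos']*1000; f=np.array([.0987,.9951])
go(*[(o[0]+f[0]*d,o[1]+f[1]*d,o[2],-5.6) for d in (6,10,12)])
"
```

```text
at [462.9 160.2  47.7] ang -5.7 tilt [18.4 -5.4] open 0.256 F [ 0.4 -0.1  2.2] t 60.42 j6 0.34
at [462.9 160.2  47.7] ang -5.7 tilt [18.4 -5.4] open 0.256 F [ 0.4 -0.1  2.2] t 60.42 j6 0.34
   [-0.  -0.6 -0. ] yaw -0.002
   [-0. -1. -0.] yaw -0.002
   [-0.  -1.2 -0. ] yaw -0.002
```

Call:
step_arm(increments="0 -0.2 0 0 1; 0 -0.4 0 0 1; 0 -0.6 0 0 1; 0 -0.7 0 0 1; 0 -0.8 0 0 1; 0 -0.9 0 0 1; 0 -0.95 0 0 1; 0 -1 0 0 1; 0 -1 0 0 1; 0 -1 0 0 1")

```text
clock: 61.68
tcp_pos: [0.4638, 0.1683, 0.0476]
eef_rot: [0.999, -0.05, 0.009, 0.004]
ft_force: [-0.3, -10.6, 5.3]
opening: 0.259
```

Call:
step_arm(increments="0 -0.05 0 0 1; 0 -0.1 0 0 1; 0 -0.15 0 0 1; 0 -0.2 0 0 1; 0 -0.2 0 0 1")

```text
clock: 62.3
tcp_pos: [0.464, 0.1686, 0.0476]
eef_rot: [0.999, -0.05, 0.009, 0.005]
ft_force: [-1.1, -11.4, 6.0]
opening: 0.257
```

```bash
python3 - <<'E'
from h import *
go()
p=manip.camera("wrist"); C=cloud(p); flat(p,C,81,95,(420,520,140,360),100); flat(p,C,25,35,(420,540,300,400),40)
p=manip.camera("side"); save(p,"s3.png",(225,150,90,90),6)
E
```

```text
at [464.  168.6  47.6] ang -5.73 tilt [ 17.  -11.6] open 0.257 F [ -1.1 -11.4   6. ] t 62.3 j6 0.36
   [284, 98] 19361 [471.8 243.8] [65.4 54.3] 83.0 z 85.9 hue [200. 153.  75.]
   [291, 268] 1633 [469.3 172. ] [14.6 34.1] 84.2 z 84.3 hue [166.  87.  27.]
   [246, 266] 348 [449.4 175.7] [ 7.4 15.9] 35.9 z 88.2 hue [113. 110. 103.]
```

Call:
step_arm(increments="0 -0.2 0 0 1; 0 -0.3 0 0 1; 0 -0.4 0 0 1; 0 -0.5 0 0 1; 0 -0.5 0 0 1; 0 -0.5 0 0 1")

```text
clock: 63.15
tcp_pos: [0.4644, 0.1716, 0.0477]
eef_rot: [0.999, -0.05, 0.009, 0.007]
ft_force: [-1.3, -13.1, 7.5]
opening: 0.259
```

```bash
python3 - <<'E'
from h import *
go()
E
```

```text
at [464.4 171.6  47.7] ang -5.74 tilt [ 16.3 -15.1] open 0.259 F [ -1.3 -13.1   7.5] t 63.15 j6 0.37
```

Call:
step_arm(increments="0 0 0 0 1; 0 0 0 0 0.6; 0 0 0 0 0.4; 0 0 0 0 0.2; 0 0 -0.5 0 0; 0 0 -6 0 0; 0 0 -12 0 0; 0 0 -18 0 0; 0 -4 -20 0 0; 0 -4 -20 0 0")

```text
clock: 64.4
tcp_pos: [0.4663, 0.2166, 0.2501]
eef_rot: [0.999, -0.049, 0.011, 0.006]
ft_force: [-0.0, -0.6, -0.5]
opening: 0.997
```

```bash
python3 - <<'E'
from h import *
go()
p=manip.camera("wrist"); save(p,"w11.png",(210,10,140,230),2.6); sheet(p,264); C=cloud(p); flat(p,C,25,35,(420,540,320,400),40); flat(p,C,12,16.5,(420,540,300,420),20)
E
```

```text
at [466.3 216.6 250.1] ang -5.62 tilt [ 21.  -12.7] open 0.997 F [-0.  -0.6 -0.5] t 64.4 j6 0.45
rim (array([473.3, 265.8]), array([129.8,  63.4]), 84.2) 62.43866823649716
   [281, 102] 1490 [476.8 305.6] [29.7 50.3] 84.4 z 85.7 hue [189. 144.  71.]
   [282, 158] 2548 [473.1 246.5] [64.4 53. ] 83.3 z 85.6 hue [192. 146.  71.]
   [282, 226] 323 [464.8 172.4] [20.3 21.9] 83.9 z 83.9 hue [223. 117.  34.]
   [251, 125] 243 [436.5 269.3] [140.9   4. ] 84.6 z 21.4 hue [175. 148. 124.]
   [282, 210] 22 [465.6 181.2] [ 3.7 22.4] 82.7 z 51.6 hue [120.5  63.   20. ]
   [280, 62] 521 [481.1 354.1] [28.1 28.8] 51.1 z 30.0 hue [158. 159. 161.]
   [280, 78] 98 [477.  335.6] [ 4.3 67.7] 86.6 z 27.6 hue [161.  148.5 138. ]
   [273, 10] 72 [480.9 413.8] [ 3.5 65.6] 82.4 z 14.2 hue [26.5 26.5 28. ]
   [290, 37] 215 [495.6 382.4] [40.  11.6] 75.2 z 13.5 hue [179. 138.  29.]
   [264, 57] 544 [474.4 370.9] [62.5 50.2] 86.7 z 13.8 hue [173.5 133.   29. ]
```

View pics/w11.png

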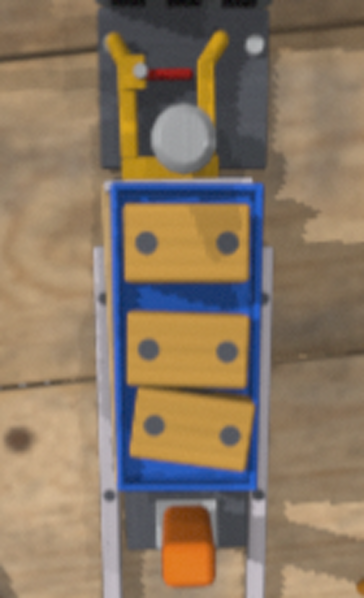

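```bash
python3 -c "
from h import *
p=manip.camera('top'); 
for l in ('tape_measure','spanner_2'): print(l,[(np.round(d['bbox']).astype(int).tolist(),round(d['confidence'],2)) for d in manip.find_in(l,p)][:2])
print(manip.job_done())"
```

```text
tape_measure [([399, 236, 35, 15], 0.71)]
spanner_2 [([359, 248, 36, 12], 0.57)]
the job is handed in; nothing more can be done
None
```

The sled is loaded, hooked on the tow pin and latched, and I handed the job in at about 64 s of the 210 s allowed. No verdict came back.

I set the three aluminium blocks on the deck, laid the blue sheet on them, set the three brass blocks on the sheet, and pushed the sled about 110 mm by its handle.

**Last checks:**
- **Hook and latch:** the last picture shows the pin head in the hook's throat and the red latch shut across the mouth. The travel puts the pin at or near the back of the throat, up to 3 mm behind the target point.
- **Sheet:** level and within about 1 mm of the deck's middle. Its direction measured 84.2° against about 84.5° for the deck.
- **Brass blocks:** all three tops are at about 85.7 mm, so they sit flat on the sheet inside the rim.
- **Bystanders:** the networks found the tape measure and spanner within a few pixels of where they started.

**Not as planned:**
- **Sheet and rear brass block shifted:** near the end of the push (about 10 mm short of home) I found the sheet turned about 3° and the rear brass block askew. I let go of the handle, turned the sheet back into line, then finished the push.
- **Rear block left askew:** it is still roughly 8–10° off square, but flat and inside the rim.
- **Gripper tilt:** over the run the gripper drifted out of vertical by up to about 1.4°, which the moves could not correct. It did no visible harm.

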